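# Press the back onto a desk clock in a pump-action bar clamp

### The job

Close up the small desk clock whose back stands proud: stand it on the bar clamp's two wooden rests, dial towards the fixed rubber-faced jaw and back towards the sliding head, let go, and pump the trigger until the back is pressed fully home. Then squeeze the release lever against the handle, slide the head all the way back to its rear stop, let go, and stand the closed clock upright in the middle of the round padded dish. Leave the other things on the bench where they stand.

Things in the scene. Friction and masses are not known exactly. Their poses are not given: they have to be found in the camera images.
- clamp_base: Bench bar clamp on a wooden board, 12 mm thick, fixed to the bench. Origin on the bench under the bar; +x runs along the bar to the fixed jaw, y across, z up. Board: x -196 to 170, y -46 to 46 mm. Fixed jaw: x 130 to 148 mm, 50 mm wide, 124 mm high, its rubber pad's face at x = 125. Bar 12 mm wide, toothed top at z = 62. Rear block: x -184 to -164, 70 mm high.
- clamp_rest (a point): Where the middle of the clock's underside lies when its dial is against the rubber pad: x = 110, y = 0, z = 64 mm in clamp_base, same axes. The two wooden rests, each 8 mm wide, lie at y = +-27 mm from x = 74 to 124 mm, tops at z = 64 mm, nothing beside them.
- clamp_head (a joint): Sliding head: metres forward (+x of clamp_base) from its rear stop; 0 to 0.085. Starts at 0.012 to 0.044; the back is home at about 0.070. Its teeth let it move forward at any time, but back only while the release lever is squeezed; about 3 N slide it. All that it carries moves with it. Grey housing 34 mm wide, top at z = 84 mm.
- clamp_jaw (a point): Middle of the head's jaw face, at x = 20 mm + clamp_head in clamp_base, z = 94 mm. The jaw is 42 mm wide, 8 mm thick, z = 68 to 120 mm. Behind it along the bar (released): trigger 41 to 56 mm, handle 91 to 107 mm, release lever 141 to 148 mm.
- clamp_handle (a point): Middle of the upright handle fixed on the head, 99 mm behind the jaw face, at z = 104 mm: 16 mm thick along the bar, 26 mm wide, top at z = 128 mm. It stands between the trigger (in front, 36 mm clear gap) and the release lever (behind, 34 mm gap).
- clamp_trigger (a joint): Pump trigger in front of the handle, rad: 0 released, 0.36 fully squeezed to the handle; springs back. 3 to 6 N, about 20 N while pressing. Span over handle and trigger 66 mm released, about 39 mm squeezed. A full squeeze walks the head 9 to 15 mm forward, so the handle comes up towards the trigger's side; let it spring fully forward between squeezes.
- clamp_trigger_pad (a point): Middle of the trigger's round bulge, 14 mm thick, 26 mm wide, z = 102 mm; the trigger stands upright, top at z = 117 mm (moves with the trigger).
- clamp_release (a joint): Release lever behind the handle, rad: 0 at rest, 0.28 at its stop when squeezed forward towards the handle; springs back; 3 to 6 N. The teeth let go beyond about 0.1. Span from the handle's front face to the lever's rear face 57 mm at rest, about 48 mm squeezed.
- clamp_release_pad (a point): Middle of the release lever's upright plate, z = 105 mm: 7 mm thick along the bar, 24 mm wide, z = 81 to 119 mm (moves with the lever).
- clock: Loose desk clock, 0.24 to 0.39 kg, standing upright: aluminium case 30 mm deep (along its x), 62 mm wide (y), 64 mm high, with a 2 mm alarm bar on top. Origin: middle of the case's underside. +x points out of the round white dial; the black back cover is on the -x side. Grip it across the 62 mm width, by the case.
- clock_back (a joint): How far the back cover has been pressed in, metres: 0 to 0.001 at the start (stands 8 mm proud of the case), 0.008 fully home. It is a tight fit: about 35 N moves it, and it stays where it is pressed.
- clock_back_face (a point): Middle of the back cover's outer face: 28 mm behind the clock's origin (-x) while proud, 20 mm when home, 32 mm above its underside. The cover is 56 x 57 mm.
- pith_dish: Round white dish with a dark rubber pad, 96 mm across, fixed on the bench. Origin: middle of its underside; the pad's top is 16 mm above it, the thin rim 19 mm.
- post_press: Bystander, loose: a small red three-post hand press, 47 x 62 x 108 mm tall. Origin: middle of its underside.
- bottle_1: Bystander, loose: a small dosing bottle with a pointed cap, 25 mm across, 74 mm tall. Origin: middle of its underside.
- tape_roll: Bystander, loose: a roll of masking tape lying flat, 52 mm across, 18 mm high. Origin: middle of its underside.
- round_box: Bystander, loose: a round box, 42 mm across, 20 mm high. Origin: middle of its underside.
- loupe_1: Bystander, loose: a black eye loupe, 35 mm across, 39 mm high. Origin: middle of its underside.
- bottle_3: Bystander, loose: a dosing bottle with a tall cap, 36 mm across, 95 mm tall. Origin: middle of its underside.
- glass_jar_1: Bystander, loose: a round glass parts jar with lid, 72 mm across, 61 mm high. Origin: middle of its underside.

How it is judged:
By the outcome, as a careful person would: the job done as asked, in the order asked, and still so for the second after the job is handed in, with the robot touching nothing.
It also fails if it takes over 72 s, if anything falls off the work surface, if the arm or the gripper's body presses on something with over 40 N, if the wrist force passes 120 N, or if a joint passes its speed limit or range.

### The arm

A 6-joint arm with a two-finger parallel gripper is mounted at the origin on a cart in front of the work surface, level with it; the furniture and walls round the work are solid. World frame = base frame: x ahead of the robot, y to its left, z up, the work surface at z = 0. Lengths are in mm, angles in rad, forces in N, time in s.
With the tool pointing down it reaches from about 275 to 1000 mm from the base axis. Payload 8.4 kg.
Tool frame: the origin (TCP) lies on the mounting face of the last link; the fingertips stand 173 mm ahead of it and the grasp point (between the pads) lies 155 mm ahead of it; z points along the fingers, y is the line along which they close (so a half turn about z gives the same grasp; the last joint's range is limited). The gripper opens to 85 mm and grips with 20 to 120 N. Pads are 22 mm wide; open, the fingers measure 114 mm over their backs; the gripper's body (76 mm by 85 mm) begins 54 mm behind the grasp point. The pads swing forward as they close: fully open they stand 13 mm farther back than shut.
Start: joints at [1.279, 0.353, 1.633, -0, 1.155, -0.002], TCP at [178.599, 598.942, 404.681] pointing down, gripper open.
Joint ranges: [-2.63, 2.63], [-0.92, 2.1], [0.06, 2.66], [-1.3, 4.44], [0, 2.69], [-3.02, 3.02]. Speed limits (rad/s): [2.22, 2.22, 2.79, 3.14, 3.14, 3.14].

### API

Orientations are given as [roll, pitch, yaw] about the fixed x, y, z axes, in that order (R = Rz(yaw) Ry(pitch) Rx(roll)).
In Python, from rig import r gives the robot as it stands.
- The arm moves only by the tool apply_moves, never from a script. Its argument "deltas" is a list of rows, each an object with "claw": the gripper command: -1 is fully open, 1 is shut, values between are in proportion; "delta_pos": the shift along the tool's x, y, z in cm, a list of three; "yaw": the turn about the tool's z in rad. In form: [{"claw": claw, "delta_pos": [tx, ty, tz], "yaw": yaw}, ...]. A call has 1 to 8 rows; each row shifts and turns the commanded pose from where the row before left it, along the tool's axes as they then stand; what a row does not reach is not made up. A row lasts 1/8 s, in which the tool goes at most 62.5 mm and 10.7 degrees, less where a joint would pass 70% of its speed; a pose out of reach is approached as far as the arm can. A call with a gripper value outside its range is refused whole. The fingers move at their own pace and stop on an object; "grip_force" is the grip in N (left out, the last holds). Time passes only in rows, so rows that do not move let the fingers close. It gives the time, the measured TCP pose, the force, the opening and the grip force at its end, in the units of the state.
- r.sense(): the state, without advancing time (a new reading comes with each control period).
- r.grab_frame(name): name is "scene" or "top" or "wrist"; returns a dict with "img" (480x640x3 uint8, blue, green, red), "z_map" (480x640 float32, mm along the optical axis (not along the pixel's ray), 0 where there is no reading), "fx", "fy", "cx", "cy" (pixels), "eye" and "rotation" of the camera in the world; the wrist camera has in their place "T_tool_cam" (4x4, takes a point from camera to tool coordinates, whose origin is the TCP and whose axes are the flange's). Camera axes: x right, y up, looking along -z (the intrinsics and any distortion apply to the point x, -y, -z); pixel columns grow to the right and rows downward; lengths in mm; the calibration is good to about 2 mm. A picture is of the moment at which its call begins: read the wrist's pose just before it.
- r.sign_off(): hands the job in; it is judged then, once.
The state is a dict: "clock": time; "qpos": joint angles; "qvel": joint speeds; "joint_efforts": joint torques, N m; "eef_pos": TCP position; "tcp_rot": TCP orientation; "contact_force": force on the tool from outside, world axes, zero at the start; "wrist_torque": the same for the moment, N m; "opening": opening from 0.0 (shut) to 1.0 (fully open); "grasp_force": force on a finger pad.
Only numpy, scipy, OpenCV 4.12 (cv2) and the standard library are available. Lean on these libraries where they do the work, as an engineer would, in place of code of your own. Each camera call takes 0.05 s, during which the arm holds its last target. There are 200 camera calls.

## Working session

There is one attempt and no reset: what is moved stays moved. The work goes in short steps, Python scripts to look and compute and a tool call to move; the robot and the scene stay as the last step left them, time stands still between calls to the robot, and variables do not carry over. Pictures are saved under pics/ and viewed, at most 10 in all, crops included, and the job is handed in when it is done.

Besides the shell and the picture viewer there is one more tool, called after "Call:" by a JSON object that holds its "method" and its "body". apply_moves: Moves the arm, as the interface text tells. Its arguments: {"type":"object","properties":{"deltas":{"type":"array"},"grip_force":{"type":"number"}},"required":["deltas"]}

```bash
mkdir -p pics; ls
python3 - <<'E'
from rig import r
import cv2,pickle,numpy as np
s=r.sense();print(s)
for n in("scene","top"):
    f=r.grab_frame(n);pickle.dump(f,open(n+".pkl","wb"));cv2.imwrite(f"pics/{n}0.png",f["img"]);print(n,f["eye"],f["rotation"],f["fx"],f["fy"],f["cx"],f["cy"],[k for k in f])
E
```

```text
pics
{'clock': 0.0, 'qpos': array([ 1.27860866e+00,  3.53636041e-01,  1.63409085e+00,  1.26112402e-05,
        1.15520446e+00, -2.41380664e-03]), 'qvel': array([ 0.00025981, -0.000691  , -0.00075475,  0.00235808, -0.00118468,
       -0.00083978]), 'joint_efforts': array([-2.92674777e-03, -6.05267715e+01, -3.42070878e+01, -9.54729126e-05,
        9.48868110e-03,  2.79699054e-05]), 'eef_pos': array([178.52801069, 598.7311938 , 403.98760519]), 'tcp_rot': array([-3.14025398e+00, -1.47622498e-05,  2.85181369e+00]), 'contact_force': array([-0.39479594, -0.57617631, -0.39660235]), 'wrist_torque': array([0.01556968, 0.0123181 , 0.01994035]), 'grasp_force': 0.0, 'opening': 0.9996079986610752}
scene [ 137.1145198  -742.00688567 1050.50679743] [ 0.74099541  0.00713914 -0.48689571] 493.51465178932347 493.51465178932347 319.0350154247055 242.26996909042586 ['img', 'z_map', 'fx', 'fy', 'cx', 'cy', 'eye', 'rotation']
top [ 349.6624671    42.38031197 1251.94237128] [ 0.17314344  0.0099109  -1.59783359] 475.68373007509393 475.68373007509393 319.41621819075596 242.7987456358529 ['img', 'z_map', 'fx', 'fy', 'cx', 'cy', 'eye', 'rotation']
```

View pics/scene0.png

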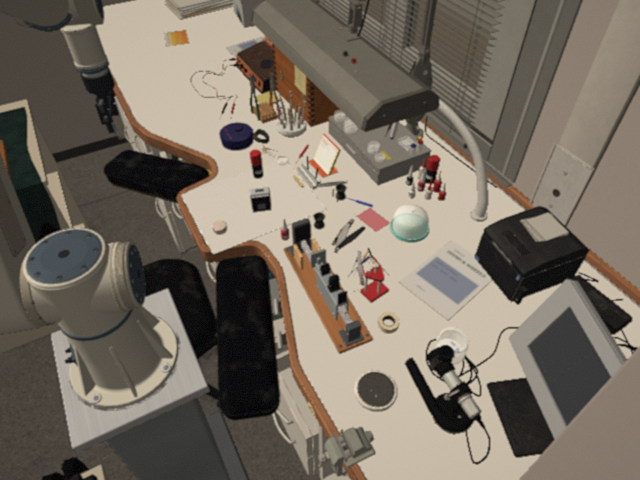

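View pics/top0.png

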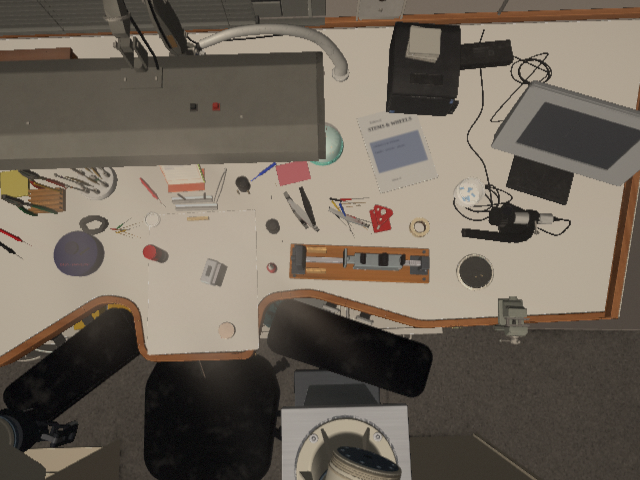

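The scene view has the clamp at about (325,300), the clock at (260,200) and the dish at (376,391). In the top view they're at (360,263), (211,271) and (475,271). The fixed jaw is at the left end, so clamp +x points roughly along world +y.

```bash
cat > h.py <<'E'
import numpy as np,cv2,pickle
from scipy.spatial.transform import Rotation as R
def cloud(f,T=None):
    v,u=np.mgrid[0:480,0:640]; z=f["z_map"].astype(float)
    p=np.stack([(u-f["cx"])/f["fx"]*z,-(v-f["cy"])/f["fy"]*z,-z],-1)
    if T is None: return p@R.from_euler("xyz",f["rotation"]).as_matrix().T+f["eye"]
    return p@T[:3,:3].T+T[:3,3]
def Ttool(s):
    T=np.eye(4);T[:3,:3]=R.from_euler("xyz",s["tcp_rot"]).as_matrix();T[:3,3]=s["eef_pos"];return T
def ld(n): return pickle.load(open(n+".pkl","rb"))
def big(img,c,k,name): 
    a=img[c[1]:c[3],c[0]:c[2]];cv2.imwrite("pics/"+name,cv2.resize(a,None,fx=k,fy=k,interpolation=cv2.INTER_CUBIC))
def rect(P,m):
    q=P[m][:,:2].astype(np.float32);return cv2.minAreaRect(q),len(q),P[m][:,2].mean().round(1)
E
python3 - <<'E'
from h import *
f=ld("top");P=cloud(f);g=ld("scene");G=cloud(g)
v,u=np.mgrid[0:480,0:640]
box=lambda a,b,c,d:(u>=a)&(u<c)&(v>=b)&(v<d)
def show(n,b,lo,hi):
    m=box(*b)&(P[...,2]>lo)&(P[...,2]<hi)
    if m.sum()>3: print(n,rect(P,m))
print("table",np.median(P[box(150,300,250,320)][:,2]))
show("clock",(190,245,235,295),50,80)
show("clockall",(190,245,235,295),10,80)
show("dish",(450,245,500,300),12,30)
show("board",(280,235,440,290),7,16)
show("fixjaw",(280,235,440,290),115,140)
for b in ((60,67),(67,76),(80,90),(95,110),(110,117),(117,123),(124,140)): 
    m=box(280,235,440,290)&(P[...,2]>b[0])&(P[...,2]<b[1]); n,l,s,c=cv2.connectedComponentsWithStats(m.astype(np.uint8))
    for i in range(1,n):
        if s[i,4]>8: print(b,s[i],cv2.minAreaRect(P[l==i][:,:2].astype(np.float32)),P[l==i][:,2].mean())
a=f["img"][225:305,180:500];a=cv2.resize(a,(800,200),interpolation=cv2.INTER_CUBIC)
b=cv2.resize(g["img"][180:350,210:400],(447,400),interpolation=cv2.INTER_CUBIC);c=cv2.resize(g["img"][175:225,235:290],(353,320),interpolation=cv2.INTER_CUBIC)
o=np.zeros((600,800,3),np.uint8);o[:200]=a;o[200:,:447]=b;o[200:520,447:]=c;cv2.imwrite("pics/z.png",o)
E
```

```text
table 2.0373297192666087
clock (((492.76959228515625, 322.1781921386719), (43.59524154663086, 61.94231033325195), 71.85912322998047), 420, np.float64(64.1))
clockall (((492.9090270996094, 322.2413024902344), (44.42657470703125, 62.07740020751953), 73.47671508789062), 512, np.float64(58.2))
dish (((478.87176513671875, -353.9810485839844), (94.34687805175781, 92.38416290283203), 87.97301483154297), 1042, np.float64(18.1))
board (((521.820068359375, -58.388824462890625), (412.46197509765625, 143.53924560546875), 85.58557891845703), 2494, np.float64(12.2))
fixjaw (((512.9337768554688, -23.41815185546875), (261.869384765625, 47.41828918457031), 86.87300109863281), 343, np.float64(123.0))
(60, 67) [307 246  20   4  53] ((545.8529663085938, 56.214195251464844), (48.125823974609375, 8.48635196685791), 87.62792205810547) 64.19496798616198
(60, 67) [306 256  16   5  40] ((519.5816040039062, 64.56307983398438), (37.92734146118164, 10.531570434570312), 88.7183609008789) 62.226124761670896
(60, 67) [323 257   7   5  19] ((516.0446166992188, 33.0701789855957), (15.153727531433105, 10.4443635940551
[... 2227 characters left out ...]
6604004), (5.011885166168213, 41.44481658935547), 87.88602447509766) 120.10481532854027
(117, 123) [299 253   6  12  28] ((510.3909912109375, 91.44966125488281), (27.03608512878418, 11.688403129577637), 4.6328816413879395) 120.895066064935
(117, 123) [402 254   3  10  20] ((503.9498291015625, -151.29075622558594), (5.105200290679932, 22.381088256835938), 87.10660552978516) 119.18706262408341
(124, 140) [296 245   7  20  81] ((520.0391235351562, 97.85057067871094), (14.508044242858887, 46.3929557800293), 88.96099853515625) 125.61270357398132
(124, 140) [382 253   7  10  58] ((506.85150146484375, -107.20674133300781), (14.45131778717041, 21.86945152282715), 87.45597076416016) 127.6788515160274
```

View pics/z.png

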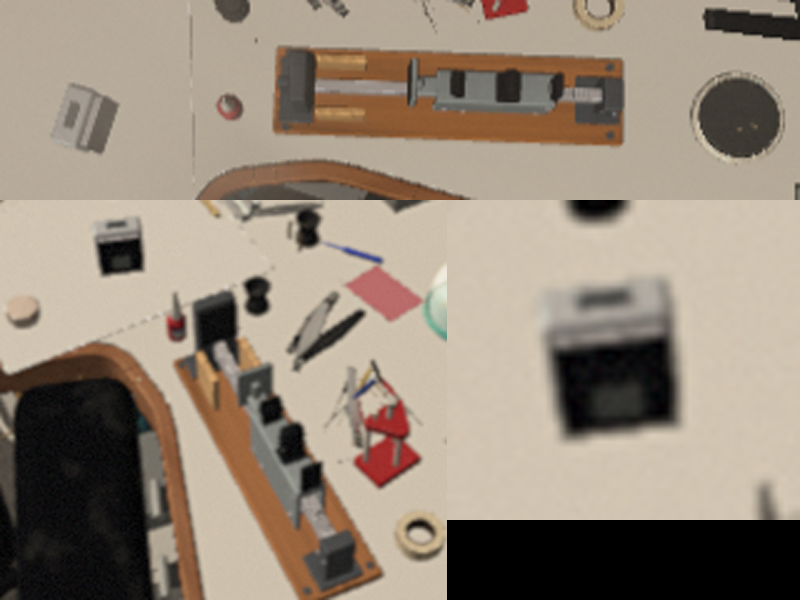

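The crop shows the black back cover facing the scene camera (−y), so the dial already faces the clamp's +x. From left to right the clamp has the fixed jaw, rests, head jaw, trigger, handle, release lever and rear block. I'll check the lamp clearance and plan the first move.

```bash
cat >> h.py <<'E'
def plan(s,xyz,yawdeg,n=None,frm=None):
    """rows taking TCP from measured (or frm=(xyz,yawdeg)) to xyz,yaw; tool pointing down"""
    p=np.array(s["eef_pos"] if frm is None else frm[0],float);a=s["tcp_rot"][2] if frm is None else np.deg2rad(frm[1])
    d=np.array(xyz,float)-p;da=(np.deg2rad(yawdeg)-a+np.pi)%(2*np.pi)-np.pi
    if n is None:n=int(max(np.ceil(np.linalg.norm(d)/55),np.ceil(abs(da)/0.17),1))
    print("rows",n,"d",d.round(1),"dyaw",round(np.degrees(da),1))
    for i in range(n):
        c,t=np.cos(a),np.sin(a);e=d/n/10
        print('{"claw":C,"delta_pos":[%.2f,%.2f,%.2f],"yaw":%.3f},'%(c*e[0]+t*e[1],t*e[0]-c*e[1],-e[2],-da/n));a+=da/n
E
python3 - <<'E'
from h import *
from rig import r
P=cloud(ld("top"))
L=P[60:170,0:330].reshape(-1,3);L=L[L[:,2]>200];print("lamp",L.min(0),L.max(0),np.percentile(L,[1,5,50],axis=0))
G=cloud(ld("scene")).reshape(-1,3)
m=(G[:,2]>250)&(G[:,0]>300)&(G[:,0]<900)&(np.abs(G[:,1])<700);print(np.percentile(G[m],[0,1,5,50,100],axis=0))
plan(r.sense(),(470,320,400),72.5)
E
```

```text
lamp [349.6624671   28.84617088 214.966023  ] [ 996.12786953  797.82189579 1251.94237128] [[655.49511709  37.23596312 405.70650934]
 [659.04777712  59.03715137 418.66789881]
 [731.83382055 328.16451338 459.04792025]]
[[ 651.80459794 -613.72466007  250.03858201]
 [ 654.63891045 -600.00991067  252.7682991 ]
 [ 657.50682785 -546.00581933  262.52106028]
 [ 736.73212003  205.36580641  451.03525378]
 [ 876.94426045  687.49145812  547.32832885]]
rows 10 d [ 291.5 -278.7   -4. ] dyaw -90.9
{"claw":C,"delta_pos":[-3.59,-1.84,0.04],"yaw":0.159},
{"claw":C,"delta_pos":[-3.83,-1.25,0.04],"yaw":0.159},
{"claw":C,"delta_pos":[-3.98,-0.63,0.04],"yaw":0.159},
{"claw":C,"delta_pos":[-4.03,0.01,0.04],"yaw":0.159},
{"claw":C,"delta_pos":[-3.98,0.65,0.04],"yaw":0.159},
{"claw":C,"delta_pos":[-3.83,1.27,0.04],"yaw":0.159},
{"claw":C,"delta_pos":[-3.58,1.86,0.04],"yaw":0.159},
{"claw":C,"delta_pos":[-3.24,2.40,0.04],"yaw":0.159},
{"claw":C,"delta_pos":[-2.82,2.88,0.04],"yaw":0.159},
{"claw":C,"delta_pos":[-2.33,3.29,0.04],"yaw":0.159},
```

Call:
{"method": "apply_moves", "body": {"deltas": [{"claw": -1, "delta_pos": [-3.59, -1.84, 0.04], "yaw": 0.159}, {"claw": -1, "delta_pos": [-3.83, -1.25, 0.04], "yaw": 0.159}, {"claw": -1, "delta_pos": [-3.98, -0.63, 0.04], "yaw": 0.159}, {"claw": -1, "delta_pos": [-4.03, 0.01, 0.04], "yaw": 0.159}, {"claw": -1, "delta_pos": [-3.98, 0.65, 0.04], "yaw": 0.159}, {"claw": -1, "delta_pos": [-3.83, 1.27, 0.04], "yaw": 0.159}, {"claw": -1, "delta_pos": [-3.58, 1.86, 0.04], "yaw": 0.159}, {"claw": -1, "delta_pos": [-3.24, 2.4, 0.04], "yaw": 0.159}], "grip_force": 40}}

```text
clock: 1.1
eef_pos: [412.2, 374.6, 401.2]
tcp_rot: [-3.141, 0.0, 1.575]
contact_force: [0.0, 0.4, 0.5]
opening: 1.001
grasp_force: 0.0
```

Call:
{"method": "apply_moves", "body": {"deltas": [{"claw": -1, "delta_pos": [-2.82, 2.88, 0.04], "yaw": 0.159}, {"claw": -1, "delta_pos": [-2.33, 3.29, 0.04], "yaw": 0.159}, {"claw": -1, "delta_pos": [0, 0, 0], "yaw": 0}]}}

```text
clock: 1.48
eef_pos: [470.9, 318.1, 400.3]
tcp_rot: [3.141, 0.001, 1.258]
contact_force: [0.4, 0.8, -0.2]
opening: 1.001
grasp_force: 0.0
```

Run:
```python
from h import *
from rig import r
s=r.sense();f=r.grab_frame("wrist");pickle.dump((s,f),open("w1.pkl","wb"))
print(s["clock"],s["eef_pos"],s["tcp_rot"]);print(f["T_tool_cam"])
P=cloud(f,Ttool(s)@f["T_tool_cam"])
near=(np.hypot(P[...,0]-494,P[...,1]-324)<75)&(f["z_map"]>0)
for lo,hi in((58,63.3),(63.3,65.5),(52,60),(62,70),(65.5,70),(20,75)): 
    m=near&(P[...,2]>lo)&(P[...,2]<hi)
    if m.sum()>10: print(lo,hi,rect(P,m))
cv2.imwrite("pics/w1.png",f["img"])
```

```text
1.475 [470.93541486 318.11103408 400.30871128] [3.14149707e+00 6.55764358e-04 1.25765603e+00]
[[-3.12748546e-04  9.61674852e-01  2.74192234e-01  6.91372108e+01]
 [ 9.99999095e-01  6.59612315e-04 -1.17284253e-03  1.76995930e-01]
 [-1.30875374e-03  2.74191619e-01 -9.61674188e-01  3.16531896e+01]
 [ 0.00000000e+00  0.00000000e+00  0.00000000e+00  1.00000000e+00]]
58 63.3 (((493.28887939453125, 323.6110534667969), (43.5367317199707, 61.430397033691406), 71.45721435546875), 1334, np.float64(60.6))
63.3 65.5 (((493.5315246582031, 324.64532470703125), (39.22666549682617, 59.57362747192383), 73.00089263916016), 1562, np.float64(64.6))
52 60 (((492.71441650390625, 323.9388427734375), (43.90383529663086, 60.04991912841797), 72.28099060058594), 649, np.float64(58.6))
62 70 (((492.9730224609375, 323.6204833984375), (41.882450103759766, 60.68192672729492), 72.12081146240234), 2728, np.float64(65.0))
65.5 70 (((495.96148681640625, 329.914306640625), (24.052515029907227, 54.17616653442383), 71.83412170410156), 855, np.float64(66.7))
20 75 (((493.387939453125, 323.8268127441406), (44.07609176635742, 61.53695297241211), 72.05387878417969), 4138, np.float64(61.7))
```

View pics/w1.png

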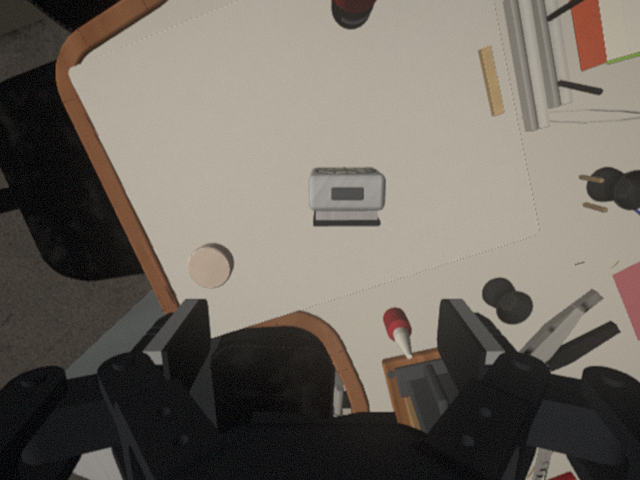

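The wrist view shows the clock at (347,195) with its proud back towards the bottom of the image. The origin is about (495.3, 329.9) and the yaw 72°. Next I'll descend and grip.

Run:
```python
from h import *
from rig import r
plan(r.sense(),(495.3,329.9,275),72.05)
plan(0,(495.3,329.9,189),72.05,3,((495.3,329.9,275),72.05))
```

```text
rows 3 d [  25.3   10.9 -125.3] dyaw -0.2
{"claw":C,"delta_pos":[0.60,0.69,4.18],"yaw":0.001},
{"claw":C,"delta_pos":[0.60,0.69,4.18],"yaw":0.001},
{"claw":C,"delta_pos":[0.60,0.69,4.18],"yaw":0.001},
rows 3 d [  0.   0. -86.] dyaw 0.0
{"claw":C,"delta_pos":[0.00,0.00,2.87],"yaw":-0.000},
{"claw":C,"delta_pos":[0.00,0.00,2.87],"yaw":-0.000},
{"claw":C,"delta_pos":[0.00,0.00,2.87],"yaw":-0.000},
```

Call:
{"method": "apply_moves", "body": {"deltas": [{"claw": -1, "delta_pos": [0.6, 0.69, 4.2], "yaw": 0}, {"claw": -1, "delta_pos": [0.6, 0.69, 4.2], "yaw": 0}, {"claw": -1, "delta_pos": [0.6, 0.69, 4.2], "yaw": 0}, {"claw": -1, "delta_pos": [0, 0, 0], "yaw": 0}, {"claw": -1, "delta_pos": [0, 0, 0], "yaw": 0}]}}

```text
clock: 2.15
eef_pos: [494.5, 331.3, 275.8]
tcp_rot: [3.141, -0.001, 1.263]
contact_force: [1.0, -0.2, -0.3]
opening: 1.004
grasp_force: 0.0
```

Call:
{"method": "apply_moves", "body": {"deltas": [{"claw": -1, "delta_pos": [-0.1, 0.12, 3.6], "yaw": 0.005}, {"claw": -1, "delta_pos": [0, 0, 3.5], "yaw": 0}, {"claw": -1, "delta_pos": [0, 0, 1.55], "yaw": 0}, {"claw": 0, "delta_pos": [0, 0, 0], "yaw": 0}, {"claw": 1, "delta_pos": [0, 0, 0], "yaw": 0}, {"claw": 1, "delta_pos": [0, 0, 0], "yaw": 0}, {"claw": 1, "delta_pos": [0, 0, 0], "yaw": 0}], "grip_force": 40}}

```text
clock: 3.02
eef_pos: [496.1, 329.7, 189.6]
tcp_rot: [3.14, -0.002, 1.257]
contact_force: [-0.5, -0.2, 6.8]
opening: 0.716
grasp_force: 45.4
```

Run:
```python
from h import *
from rig import r
s=r.sense()
plan(s,(496.1,329.7,330),72,3)
plan(0,(518.5,70,330),86.2,None,((496.1,329.7,330),72))
```

```text
rows 3 d [  0.   -0.  140.4] dyaw -0.0
{"claw":C,"delta_pos":[-0.00,0.00,-4.68],"yaw":0.000},
{"claw":C,"delta_pos":[-0.00,0.00,-4.68],"yaw":0.000},
{"claw":C,"delta_pos":[-0.00,0.00,-4.68],"yaw":0.000},
rows 5 d [  22.4 -259.7    0. ] dyaw 14.2
{"claw":C,"delta_pos":[-4.80,2.03,-0.00],"yaw":-0.050},
{"claw":C,"delta_pos":[-4.90,1.79,-0.00],"yaw":-0.050},
{"claw":C,"delta_pos":[-4.98,1.55,-0.00],"yaw":-0.050},
{"claw":C,"delta_pos":[-5.05,1.30,-0.00],"yaw":-0.050},
{"claw":C,"delta_pos":[-5.11,1.05,-0.00],"yaw":-0.050},
```

Call:
{"method": "apply_moves", "body": {"deltas": [{"claw": 1, "delta_pos": [0, 0, -2.5], "yaw": 0}, {"claw": 1, "delta_pos": [0, 0, -4.5], "yaw": 0}, {"claw": 1, "delta_pos": [0, 0, -4.5], "yaw": 0}, {"claw": 1, "delta_pos": [0, 0, -2.5], "yaw": 0}, {"claw": 1, "delta_pos": [-3.0, 1.4, 0], "yaw": -0.03}, {"claw": 1, "delta_pos": [-4.0, 1.6, 0], "yaw": -0.045}, {"claw": 1, "delta_pos": [-5.0, 1.75, 0], "yaw": -0.05}, {"claw": 1, "delta_pos": [-5.0, 1.4, 0], "yaw": -0.05}]}}

```text
clock: 4.03
eef_pos: [513.1, 147.6, 328.6]
tcp_rot: [3.141, -0.0, 1.434]
contact_force: [0.7, 0.3, -3.3]
opening: 0.722
grasp_force: 45.1
```

Call:
{"method": "apply_moves", "body": {"deltas": [{"claw": 1, "delta_pos": [-4.5, 1.0, 0], "yaw": -0.045}, {"claw": 1, "delta_pos": [-3.2, 0.6, 0], "yaw": -0.03}, {"claw": 1, "delta_pos": [0, 0, 0], "yaw": 0}, {"claw": 1, "delta_pos": [0, 0, 0], "yaw": 0}]}}

```text
clock: 4.53
eef_pos: [519.9, 71.0, 328.4]
tcp_rot: [3.141, -0.0, 1.506]
contact_force: [-0.0, -0.2, -3.2]
opening: 0.721
grasp_force: 45.0
```

Run:
```python
from h import *
from rig import r
s=r.sense();f=r.grab_frame("wrist");pickle.dump((s,f),open("w2.pkl","wb"))
print(s["clock"],s["eef_pos"],s["tcp_rot"],s["opening"])
P=cloud(f,Ttool(s)@f["T_tool_cam"])
ok=(f["z_map"]>0)&(P[...,0]>440)&(P[...,0]<590)&(P[...,1]<180)
for lo,hi in((7,16),(60.5,67),(117,132)): 
    m=ok&(P[...,2]>lo)&(P[...,2]<hi);n,l,st,c=cv2.connectedComponentsWithStats(m.astype(np.uint8))
    for i in range(1,n):
        if st[i,4]>60: print(lo,st[i],cv2.minAreaRect(P[l==i][:,:2].astype(np.float32)),P[l==i][:,2].mean())
cv2.imwrite("pics/w2.png",f["img"])
```

```text
4.525 [519.85767809  71.00635812 328.38483129] [ 3.14136986e+00 -3.38555590e-04  1.50590996e+00] 0.7210501056853817
7 [ 260  143  125  120 3595] ((520.1463012695312, 83.78852844238281), (91.52886199951172, 92.0560302734375), 86.3560562133789) 11.173474150589469
7 [293 247  20  16 319] ((502.1946105957031, 45.6015510559082), (13.113600730895996, 15.150466918945312), 86.55811309814453) 11.253450170969371
7 [331 247  22  16 332] ((532.59375, 44.041629791259766), (13.635480880737305, 16.303789138793945), 87.55921936035156) 11.374890022472158
60.5 [277  56  16  17  73] ((505.447998046875, 175.034423828125), (8.646162986755371, 5.704538345336914), 35.28038024902344) 63.64916761085346
60.5 [358 235  13  28 219] ((545.9033813476562, 64.09732818603516), (18.560041427612305, 7.825178623199463), 86.7370376586914) 63.13373556715417
60.5 [274 245  13  18 210] ((491.8841552734375, 64.18730926513672), (11.512653350830078, 7.952829360961914), 83.20185089111328) 63.0379697181018
117 [ 269  198  106   49 4869] ((520.9268188476562, 96.51808166503906), (23.63227081298828, 49.90989303588867), 86.34586334228516) 122.06317535460796
```

View pics/w2.png

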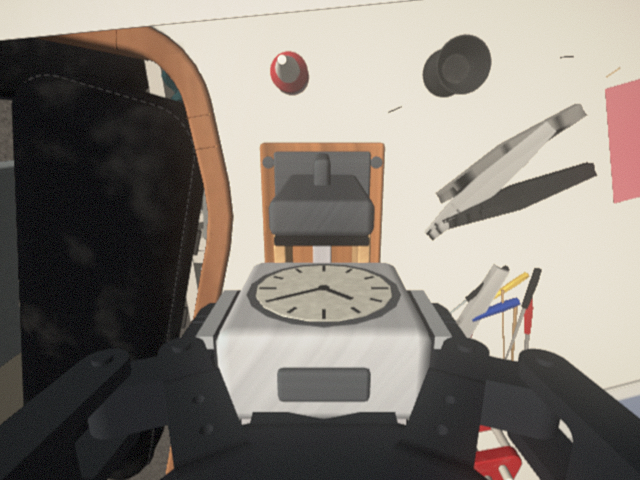

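The wrist view shows the clock held upright with its dial (325,290) facing the fixed jaw (322,210), and the rests at (278,253) and (365,250). I'll check where the dial sits in the tool frame, then plan the lowering.

Run:
```python
from h import *
from rig import r
s,f=pickle.load(open("w2.pkl","rb"));Q=cloud(f,f["T_tool_cam"])
d=Q[272:310,285:365].reshape(-1,3);print("dial tool", np.percentile(d,[5,50,95],axis=0).round(1))
t=Q[330:400,240:410].reshape(-1,3);print("top", np.percentile(t,[2,50,98],axis=0).round(1))
plan(r.sense(),(519.2,68.6,254.5),86.35,3)
```

```text
dial tool [[ 14.8 -11.7 140.3]
 [ 15.2   0.5 153.3]
 [ 15.8  13.  169.8]]
top [[ -4.7 -22.2 121.2]
 [  5.8   0.4 124.5]
 [ 14.4  23.3 128. ]]
rows 3 d [ -0.6  -2.8 -73.8] dyaw 0.0
{"claw":C,"delta_pos":[-0.09,-0.02,2.46],"yaw":-0.000},
{"claw":C,"delta_pos":[-0.09,-0.02,2.46],"yaw":-0.000},
{"claw":C,"delta_pos":[-0.09,-0.02,2.46],"yaw":-0.000},
```

Call:
{"method": "apply_moves", "body": {"deltas": [{"claw": 1, "delta_pos": [-0.28, -0.06, 2.5], "yaw": 0}, {"claw": 1, "delta_pos": [0, 0, 2.9], "yaw": 0}, {"claw": 1, "delta_pos": [0, 0, 1.4], "yaw": 0}, {"claw": 1, "delta_pos": [0, 0, 0.4], "yaw": 0}, {"claw": 1, "delta_pos": [0, 0, 0.2], "yaw": 0}, {"claw": 1, "delta_pos": [0, 0, 0], "yaw": 0}]}}

```text
clock: 5.32
eef_pos: [519.5, 68.1, 254.8]
tcp_rot: [3.141, -0.0, 1.507]
contact_force: [-0.4, 0.3, -2.6]
opening: 0.724
grasp_force: 44.9
```

Call:
{"method": "apply_moves", "body": {"deltas": [{"claw": 1, "delta_pos": [0, 0, 0.07], "yaw": 0}, {"claw": 1, "delta_pos": [0, 0, 0.05], "yaw": 0}, {"claw": 1, "delta_pos": [0, 0, 0], "yaw": 0}]}}

```text
clock: 5.7
eef_pos: [519.2, 68.0, 253.1]
tcp_rot: [3.141, -0.0, 1.507]
contact_force: [-0.4, -0.1, -2.7]
opening: 0.722
grasp_force: 44.9
```

Call:
{"method": "apply_moves", "body": {"deltas": [{"claw": 1, "delta_pos": [0, 0, 0.06], "yaw": 0}, {"claw": 1, "delta_pos": [0, 0, 0.06], "yaw": 0}, {"claw": 1, "delta_pos": [0, 0, 0], "yaw": 0}]}}

```text
clock: 6.08
eef_pos: [519.1, 68.0, 251.8]
tcp_rot: [-3.142, 0.0, 1.507]
contact_force: [0.3, -0.1, -2.5]
opening: 0.723
grasp_force: 45.1
```

Call:
{"method": "apply_moves", "body": {"deltas": [{"claw": 1, "delta_pos": [0, 0, 0.07], "yaw": 0}, {"claw": 1, "delta_pos": [0, 0, 0.07], "yaw": 0}, {"claw": 1, "delta_pos": [0, 0, 0], "yaw": 0}]}}

```text
clock: 6.45
eef_pos: [519.2, 68.0, 251.7]
tcp_rot: [3.141, -0.0, 1.507]
contact_force: [-6.2, -0.5, 16.1]
opening: 0.718
grasp_force: 47.1
```

Call:
{"method": "apply_moves", "body": {"deltas": [{"claw": 1, "delta_pos": [0, 0, -0.06], "yaw": 0}, {"claw": 0.2, "delta_pos": [0, 0, 0], "yaw": 0}, {"claw": -1, "delta_pos": [0, 0, 0], "yaw": 0}, {"claw": -1, "delta_pos": [0, 0, 0], "yaw": 0}, {"claw": -1, "delta_pos": [0, 0, -3.0], "yaw": 0}, {"claw": -1, "delta_pos": [0, 0, -5.0], "yaw": 0}, {"claw": -1, "delta_pos": [0, 0, -3.0], "yaw": 0}]}}

```text
clock: 7.32
eef_pos: [519.6, 68.1, 363.1]
tcp_rot: [3.139, -0.0, 1.507]
contact_force: [0.6, -0.6, -0.2]
opening: 1.001
grasp_force: 0.0
```

Run:
```python
from h import *
from rig import r
s=r.sense();print(s["eef_pos"],s["contact_force"],s["opening"])
plan(s,(509.7,-81,365),-3.65,10)
```

```text
[519.59531426  68.06435615 363.08767498] [ 0.6073365  -0.60958525 -0.21077715] 1.0013618078966073
rows 10 d [  -9.9 -149.1    1.9] dyaw -90.0
{"claw":C,"delta_pos":[-1.49,-0.00,-0.02],"yaw":0.157},
{"claw":C,"delta_pos":[-1.48,0.23,-0.02],"yaw":0.157},
{"claw":C,"delta_pos":[-1.42,0.46,-0.02],"yaw":0.157},
{"claw":C,"delta_pos":[-1.33,0.68,-0.02],"yaw":0.157},
{"claw":C,"delta_pos":[-1.21,0.88,-0.02],"yaw":0.157},
{"claw":C,"delta_pos":[-1.06,1.05,-0.02],"yaw":0.157},
{"claw":C,"delta_pos":[-0.88,1.21,-0.02],"yaw":0.157},
{"claw":C,"delta_pos":[-0.68,1.33,-0.02],"yaw":0.157},
{"claw":C,"delta_pos":[-0.47,1.42,-0.02],"yaw":0.157},
{"claw":C,"delta_pos":[-0.24,1.47,-0.02],"yaw":0.157},
```

Call:
{"method": "apply_moves", "body": {"deltas": [{"claw": -1, "delta_pos": [-1.49, 0, 0], "yaw": 0.157}, {"claw": -1, "delta_pos": [-1.48, 0.23, 0], "yaw": 0.157}, {"claw": -1, "delta_pos": [-1.42, 0.46, 0], "yaw": 0.157}, {"claw": -1, "delta_pos": [-1.33, 0.68, 0], "yaw": 0.157}, {"claw": -1, "delta_pos": [-1.21, 0.88, 0], "yaw": 0.157}, {"claw": -1, "delta_pos": [-1.06, 1.05, 0], "yaw": 0.157}, {"claw": -1, "delta_pos": [-0.88, 1.21, 0], "yaw": 0.157}, {"claw": -1, "delta_pos": [-0.68, 1.33, 0], "yaw": 0.157}]}}

```text
clock: 8.32
eef_pos: [511.4, -51.8, 360.8]
tcp_rot: [-3.142, 0.0, 0.246]
contact_force: [0.4, -0.6, -0.9]
opening: 0.996
grasp_force: 0.0
```

Call:
{"method": "apply_moves", "body": {"deltas": [{"claw": -1, "delta_pos": [-0.47, 1.42, 0], "yaw": 0.157}, {"claw": -1, "delta_pos": [-0.24, 1.47, 0], "yaw": 0.157}, {"claw": -1, "delta_pos": [0, 0, 0], "yaw": 0}, {"claw": -1, "delta_pos": [0, 0, 0], "yaw": 0}]}}

```text
clock: 8.82
eef_pos: [509.4, -80.8, 360.9]
tcp_rot: [-3.141, 0.0, -0.06]
contact_force: [-0.2, 0.2, -0.5]
opening: 1.0
grasp_force: 0.0
```

```bash
cat >> h.py <<'E'
O=np.array([512.3,-39.7]);A=np.deg2rad(86.35);U=np.array([np.cos(A),np.sin(A)]);V=np.array([-U[1],U[0]])
def clampf(P): 
    q=P[...,:2]-O;return np.stack([q@U,q@V,P[...,2]],-1)
def profile(P,ok,bands,gap=6):
    C=clampf(P)[ok];C=C[(np.abs(C[:,1])<40)&(C[:,0]>-190)&(C[:,0]<160)]
    for lo,hi in bands:
        c=C[(C[:,2]>lo)&(C[:,2]<hi)];c=c[np.argsort(c[:,0])]
        if len(c)<10: continue
        for k in np.split(c,np.where(np.diff(c[:,0])>gap)[0]+1):
            if len(k)>25: print((lo,hi),"x %.1f..%.1f y %.1f..%.1f z %.1f n%d"%(*np.percentile(k[:,0],[2,98]),*np.percentile(k[:,1],[2,98]),k[:,2].mean(),len(k)))
E
python3 - <<'E'
from h import *
from rig import r
s=r.sense();f=r.grab_frame("wrist");t=r.grab_frame("top");pickle.dump((s,f),open("w3.pkl","wb"))
print(s["clock"],s["eef_pos"],s["tcp_rot"])
P=cloud(f,Ttool(s)@f["T_tool_cam"]);ok=f["z_map"]>0
B=[(66,76),(80,88),(98,108),(110,117.3),(117.5,121.5),(122,126),(126,132)]
profile(P,ok,B)
print("top");profile(cloud(t),t["z_map"]>0,B)
o=np.hstack([cv2.resize(f["img"],(800,600))]);cv2.imwrite("pics/w3.png",o)
E
```

```text
8.825 [509.38527142 -80.75435655 360.89829443] [-3.14139860e+00  9.77279650e-05 -6.00266395e-02]
(66, 76) x -182.6..-164.1 y -15.7..16.2 z 68.9 n1308
(66, 76) x -133.3..-124.3 y -4.1..3.8 z 68.5 n82
(66, 76) x -111.4..25.0 y -20.0..16.1 z 71.6 n654
(66, 76) x 79.0..80.6 y -27.9..26.1 z 71.9 n440
(66, 76) x 91.9..116.6 y -31.3..-25.7 z 71.8 n135
(80, 88) x -108.9..23.9 y -15.9..15.6 z 83.1 n6970
(80, 88) x 78.8..80.7 y -28.1..25.8 z 84.2 n487
(80, 88) x 91.5..116.5 y -31.3..-25.6 z 84.4 n141
(98, 108) x -113.7..-108.5 y -11.4..11.0 z 103.1 n203
(98, 108) x -71.7..-58.7 y -13.3..5.7 z 103.5 n130
(98, 108) x -22.6..-9.0 y -12.6..11.9 z 105.0 n455
(98, 108) x 17.7..27.1 y -20.5..18.2 z 102.2 n467
(98, 108) x 79.0..80.7 y -28.0..25.7 z 103.1 n767
(98, 108) x 91.6..116.9 y -31.4..-25.7 z 103.0 n221
(98, 108) x 135.7..143.7 y -25.0..-24.5 z 103.9 n38
(110, 117.3) x -115.2..-108.5 y -11.4..11.5 z 114.7 n259
(110, 117.3) x -72.3..-58.7 y -13.4..5.4 z 114.4 n116
(110, 117.3) x -17.5..-11.3 y -11.4..11.3 z 113.7 n449
(110, 117.3) x 23.9..32.1 y -20.5..18.6 z 114.8 n435
(110, 117.3) x 79.1..113.
[... 296 characters left out ...]
z 120.3 n1439
(117.5, 121.5) x 125.6..137.4 y -24.2..22.4 z 120.0 n1068
(122, 126) x -74.0..-59.2 y -11.8..11.2 z 124.6 n526
(122, 126) x 79.5..120.8 y -30.7..28.3 z 124.2 n2545
(122, 126) x 130.8..144.1 y -21.6..22.1 z 122.9 n1256
(126, 132) x -71.7..-61.3 y -9.6..9.7 z 126.9 n507
(126, 132) x 94.9..119.0 y -27.6..26.1 z 127.4 n3920
top
(66, 76) x -172.6..-164.5 y -14.2..16.2 z 70.3 n37
(80, 88) x -112.9..-46.2 y -4.8..16.9 z 84.1 n152
(80, 88) x -1.5..20.8 y -8.8..13.8 z 83.5 n69
(117.5, 121.5) x 24.6..29.9 y -15.9..19.6 z 119.4 n26
(117.5, 121.5) x 123.4..145.8 y -21.3..20.0 z 119.9 n37
(122, 126) x 80.1..145.8 y -27.1..29.9 z 124.1 n231
(126, 132) x 80.8..141.6 y -29.4..28.1 z 128.5 n288
```

View pics/w3.png

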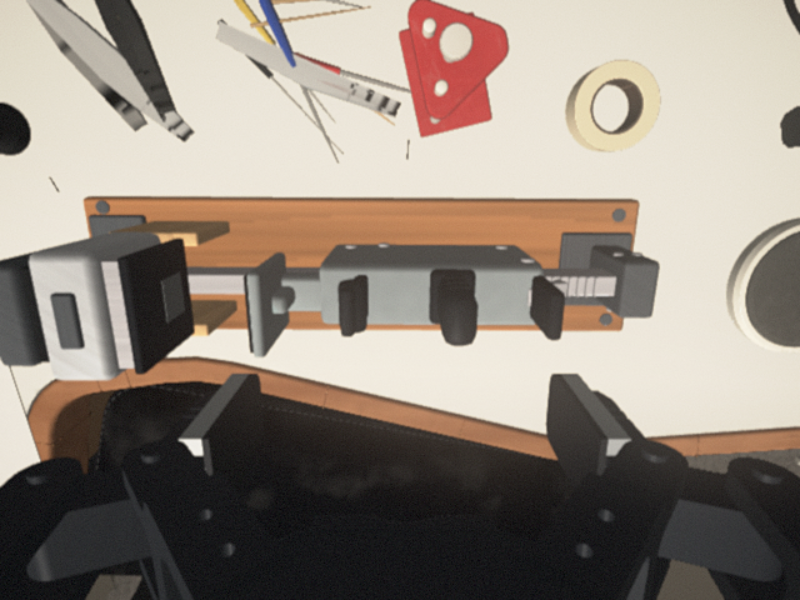

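The wrist view shows the clock standing on the rests with its back at (160,300), facing the jaw at (265,300). The trigger is at (350,300), the handle at (455,300) and the lever at (545,305). The measured head offset is about 12 mm, so I'll descend over the trigger and handle and make the first squeeze.

Call:
{"method": "apply_moves", "body": {"deltas": [{"claw": -1, "delta_pos": [0, 0, 4], "yaw": 0.004}, {"claw": -1, "delta_pos": [0, 0, 4], "yaw": 0}, {"claw": -1, "delta_pos": [0, 0, 1.9], "yaw": 0}, {"claw": -0.5, "delta_pos": [0, 0, 0], "yaw": 0}, {"claw": -0.2, "delta_pos": [0, 0, 0], "yaw": 0}], "grip_force": 50}}

```text
clock: 9.55
eef_pos: [509.7, -81.4, 263.3]
tcp_rot: [3.14, -0.001, -0.065]
contact_force: [-3.0, -3.0, 7.1]
opening: 0.609
grasp_force: 5.5
```

Call:
{"method": "apply_moves", "body": {"deltas": [{"claw": 0.2, "delta_pos": [0, 0, 0], "yaw": 0}, {"claw": 0.5, "delta_pos": [0, 0, 0], "yaw": 0}, {"claw": 0.5, "delta_pos": [0, 0, 0], "yaw": 0}, {"claw": 0.5, "delta_pos": [0, 0, 0], "yaw": 0}]}}

```text
clock: 10.05
eef_pos: [510.0, -81.0, 264.5]
tcp_rot: [3.141, -0.003, -0.066]
contact_force: [-5.3, 0.0, 13.6]
opening: 0.412
grasp_force: 49.2
```

The first full squeeze is done: opening 0.41, and the head walked about 13–14 mm. I'll advance and pump again.

Call:
{"method": "apply_moves", "body": {"deltas": [{"claw": -1, "delta_pos": [0, 0, -0.1], "yaw": 0}, {"claw": -1, "delta_pos": [0, -0.3, 0], "yaw": 0}, {"claw": -1, "delta_pos": [0, -1.05, 0], "yaw": 0}, {"claw": -1, "delta_pos": [0, 0, 0], "yaw": 0}, {"claw": -0.2, "delta_pos": [0, 0, 0], "yaw": 0}, {"claw": 0.2, "delta_pos": [0, 0, 0], "yaw": 0}, {"claw": 0.5, "delta_pos": [0, 0, 0], "yaw": 0}, {"claw": 0.5, "delta_pos": [0, 0, 0], "yaw": 0}]}}

```text
clock: 11.05
eef_pos: [511.0, -66.8, 264.6]
tcp_rot: [-3.139, -0.002, -0.068]
contact_force: [-1.8, 10.8, 20.3]
opening: 0.413
grasp_force: 48.4
```

```bash
cat > look.py <<'E'
from h import *
from rig import r
s=r.sense();f=r.grab_frame("wrist")
print(s["clock"],s["eef_pos"],s["opening"],s["contact_force"],"tcp clamp",clampf(s["eef_pos"]))
P=cloud(f,Ttool(s)@f["T_tool_cam"]);profile(P,f["z_map"]>0,[(98,108),(110,117.3),(117.5,121.5),(122.5,132)],4)
pickle.dump((s,f),open("last.pkl","wb"))
E
python3 look.py
```

```text
11.05 [511.04538417 -66.79493491 264.56832913] 0.41282295345273123 [-1.81751176 10.84633702 20.26433663] tcp clamp [-27.11984493  -0.47283162 264.56832913]
(98, 108) x -82.9..-76.9 y -11.5..9.8 z 103.1 n645
(98, 108) x -57.7..-29.5 y -13.4..-7.2 z 103.6 n851
(98, 108) x -21.9..2.6 y -12.6..11.0 z 104.3 n1705
(98, 108) x 47.6..56.9 y -20.5..17.0 z 102.6 n2068
(98, 108) x 78.9..81.3 y -28.0..25.8 z 103.2 n3037
(110, 117.3) x -82.9..-76.5 y -11.6..2.9 z 114.1 n550
(110, 117.3) x -57.7..-29.4 y -13.5..-6.9 z 114.0 n831
(110, 117.3) x -20.8..-14.5 y -11.3..10.9 z 112.8 n1122
(110, 117.3) x -9.6..3.6 y -12.5..8.6 z 113.7 n518
(110, 117.3) x 53.4..61.9 y -20.6..15.0 z 114.2 n1720
(110, 117.3) x 78.8..80.9 y -26.7..26.0 z 113.5 n2424
(117.5, 121.5) x -82.7..-77.0 y -10.9..-2.0 z 118.2 n346
(117.5, 121.5) x -57.9..-28.9 y -12.7..6.2 z 119.7 n585
(117.5, 121.5) x -9.7..3.6 y -12.5..8.1 z 119.4 n311
(117.5, 121.5) x 53.8..59.9 y -19.7..14.7 z 118.7 n1657
(117.5, 121.5) x 78.8..80.9 y -10.0..26.3 z 119.3 n921
(122.5, 132) x -50.1..-29.9 y -12.2..10.4 z 126.3 n3838
(122.5, 132) x -9.7..-2.1 y -12.9..9.2 z 127.8 n963
(122.5, 132) x 79.0..83.7 y 6.7..26.9 z 123.3 n406
```

Call:
{"method": "apply_moves", "body": {"deltas": [{"claw": -1, "delta_pos": [0, 0, 0], "yaw": 0}, {"claw": -1, "delta_pos": [0, -0.4, 0], "yaw": 0}, {"claw": -1, "delta_pos": [0, -1.2, 0], "yaw": 0}, {"claw": -1, "delta_pos": [0, 0, 0], "yaw": 0}, {"claw": -0.2, "delta_pos": [0, 0, 0], "yaw": 0}, {"claw": 0.2, "delta_pos": [0, 0, -0.2], "yaw": 0}, {"claw": 0.5, "delta_pos": [0, 0, -0.1], "yaw": 0}, {"claw": 0.5, "delta_pos": [0, 0, 0], "yaw": 0}]}}

```text
clock: 12.1
eef_pos: [512.0, -51.4, 267.4]
tcp_rot: [-3.141, -0.002, -0.068]
contact_force: [-2.6, 4.4, 15.4]
opening: 0.408
grasp_force: 50.4
```

```bash
python3 look.py
```

```text
12.1 [511.97434208 -51.41815915 267.3660693 ] 0.4081578064306686 [-2.59216327  4.44489678 15.39610318] tcp clamp [-11.71512134  -0.42099753 267.3660693 ]
(98, 108) x -69.2..-63.3 y -11.5..10.5 z 103.1 n689
(98, 108) x -41.6..-13.7 y -13.4..0.5 z 103.6 n792
(98, 108) x -6.7..17.2 y -12.7..11.2 z 104.5 n1554
(98, 108) x 62.8..72.2 y -20.5..17.6 z 102.6 n1989
(98, 108) x 79.1..83.0 y -28.3..-17.3 z 103.2 n623
(98, 108) x 89.8..105.4 y -31.4..-25.4 z 103.0 n658
(110, 117.3) x -70.0..-63.3 y -11.7..3.5 z 114.2 n613
(110, 117.3) x -42.6..-14.2 y -13.4..-7.0 z 114.0 n766
(110, 117.3) x -5.6..0.7 y -11.3..11.0 z 112.8 n1085
(110, 117.3) x 5.5..18.8 y -12.3..8.5 z 113.8 n494
(110, 117.3) x 68.8..81.1 y -27.9..20.1 z 114.4 n3199
(110, 117.3) x 89.5..97.6 y -31.0..-25.3 z 113.5 n418
(117.5, 121.5) x -69.6..-64.1 y -10.6..0.0 z 118.2 n367
(117.5, 121.5) x -42.4..-13.7 y -12.7..4.0 z 119.6 n531
(117.5, 121.5) x 5.5..18.8 y -12.4..8.5 z 119.6 n286
(117.5, 121.5) x 69.4..93.4 y -26.5..23.7 z 119.8 n5403
(122.5, 132) x -35.4..-14.7 y -12.0..10.3 z 126.5 n3695
(122.5, 132) x 5.5..16.9 y -12.4..9.5 z 128.5 n956
(122.5, 132) x 79.4..97.6 y -26.4..27.4 z 124.0 n3522
```

Call:
{"method": "apply_moves", "body": {"deltas": [{"claw": -1, "delta_pos": [0, 0, 0.2], "yaw": 0}, {"claw": -1, "delta_pos": [0, -0.4, 0.1], "yaw": 0}, {"claw": -1, "delta_pos": [0, -1.0, 0], "yaw": 0}, {"claw": -1, "delta_pos": [0, 0, 0], "yaw": 0}, {"claw": -0.2, "delta_pos": [0, 0, 0], "yaw": 0}, {"claw": 0.2, "delta_pos": [0, 0, -0.2], "yaw": 0}, {"claw": 0.5, "delta_pos": [0, 0, -0.1], "yaw": 0}, {"claw": 0.5, "delta_pos": [0, 0, 0], "yaw": 0}]}}

```text
clock: 13.15
eef_pos: [512.5, -37.7, 267.9]
tcp_rot: [-3.141, -0.001, -0.068]
contact_force: [-7.9, 2.2, 23.4]
opening: 0.425
grasp_force: 48.2
```

```bash
python3 look.py
```

```text
13.15 [512.48043752 -37.66075774 267.87939472] 0.425475818526594 [-7.89772971  2.22978815 23.38733414] tcp clamp [ 2.04659267e+00 -5.02504207e-02  2.67879395e+02]
(98, 108) x -54.6..-48.5 y -11.7..10.1 z 103.2 n619
(98, 108) x -28.6..-1.1 y -13.5..-6.8 z 103.8 n721
(98, 108) x 7.2..31.2 y -12.7..11.3 z 104.5 n1577
(98, 108) x 76.2..115.3 y -31.4..16.9 z 102.8 n3169
(110, 117.3) x -54.3..-48.0 y -11.6..7.7 z 114.3 n643
(110, 117.3) x -29.3..-0.5 y -13.5..1.3 z 114.0 n799
(110, 117.3) x 8.5..14.7 y -11.4..11.0 z 113.0 n1088
(110, 117.3) x 19.7..33.0 y -11.8..9.4 z 113.7 n472
(110, 117.3) x 81.8..107.2 y -31.3..16.0 z 114.2 n2764
(117.5, 121.5) x -54.3..-48.5 y -10.8..0.8 z 118.2 n423
(117.5, 121.5) x -29.2..-0.7 y -12.7..4.3 z 119.7 n511
(117.5, 121.5) x 19.8..33.2 y -11.8..9.7 z 119.5 n303
(117.5, 121.5) x 82.2..100.6 y -31.0..17.2 z 119.1 n3099
(122.5, 132) x -22.7..-1.7 y -11.6..10.5 z 126.3 n3565
(122.5, 132) x 19.8..32.0 y -11.9..9.7 z 128.0 n835
(122.5, 132) x 90.3..110.0 y -28.8..25.6 z 125.5 n8380
```

The face is at about 90, nearly home. One more pump to make sure the back is fully in.

Call:
{"method": "apply_moves", "body": {"deltas": [{"claw": -1, "delta_pos": [0, 0, 0.2], "yaw": 0}, {"claw": -1, "delta_pos": [0, -0.2, 0.1], "yaw": 0}, {"claw": -1, "delta_pos": [0, -0.7, 0], "yaw": 0}, {"claw": -1, "delta_pos": [0, 0, 0], "yaw": 0}, {"claw": -0.2, "delta_pos": [0, 0, 0], "yaw": 0}, {"claw": 0.1, "delta_pos": [0, 0.2, -0.2], "yaw": 0}, {"claw": 0.4, "delta_pos": [0, 0.2, -0.1], "yaw": 0}, {"claw": 0.5, "delta_pos": [0, 0, 0], "yaw": 0}], "grip_force": 45}}

```text
clock: 14.2
eef_pos: [512.9, -33.1, 267.1]
tcp_rot: [3.141, -0.001, -0.066]
contact_force: [-3.6, -2.3, 11.6]
opening: 0.522
grasp_force: 44.3
```

```bash
python3 look.py
```

```text
14.2 [512.87626677 -33.10030285 267.11990475] 0.5219919715207992 [-3.56045916 -2.25106271 11.58151667] tcp clamp [ 6.62299599e+00 -1.54951629e-01  2.67119905e+02]
(98, 108) x -54.7..-48.8 y -11.6..10.3 z 103.2 n684
(98, 108) x -28.5..-0.6 y -13.5..1.5 z 103.9 n777
(98, 108) x 15.5..39.8 y -12.7..10.9 z 105.2 n1641
(98, 108) x 76.2..117.2 y -31.4..10.4 z 102.8 n2915
(110, 117.3) x -54.8..-48.4 y -11.6..8.0 z 114.2 n716
(110, 117.3) x -29.3..-0.6 y -13.5..2.2 z 114.0 n823
(110, 117.3) x 17.9..40.9 y -11.8..10.8 z 114.2 n1675
(110, 117.3) x 81.8..111.2 y -31.4..9.6 z 114.2 n2528
(117.5, 121.5) x -54.7..-49.0 y -10.6..1.2 z 118.2 n449
(117.5, 121.5) x -29.2..-0.5 y -12.8..5.8 z 119.7 n533
(117.5, 121.5) x 28.3..41.7 y -11.9..9.3 z 119.5 n328
(117.5, 121.5) x 82.3..104.8 y -31.2..11.7 z 119.1 n2755
(122.5, 132) x -25.0..-1.6 y -11.7..10.4 z 126.2 n3581
(122.5, 132) x 28.4..41.2 y -12.0..9.8 z 127.5 n839
(122.5, 132) x 90.4..113.5 y -29.6..24.1 z 125.9 n9562
```

Stalled at 44 N with the head unchanged at about 70 mm, so the back is home. I'll do a firmer squeeze to confirm, then shift to the release lever.

Call:
{"method": "apply_moves", "body": {"deltas": [{"claw": 0.6, "delta_pos": [0, 0, 0], "yaw": 0}, {"claw": 0.6, "delta_pos": [0, 0, 0], "yaw": 0}, {"claw": -1, "delta_pos": [0, 0, 0], "yaw": 0}, {"claw": -1, "delta_pos": [0, -0.2, 0], "yaw": 0}, {"claw": -1, "delta_pos": [0, 0, -3], "yaw": 0}, {"claw": -1, "delta_pos": [0, 0, -2.5], "yaw": 0}, {"claw": -0.74, "delta_pos": [0, 1.8, 0], "yaw": 0}, {"claw": -0.74, "delta_pos": [0, 2.0, 0], "yaw": 0}], "grip_force": 65}}

```text
clock: 15.25
eef_pos: [509.9, -69.4, 320.5]
tcp_rot: [3.141, 0.0, -0.066]
contact_force: [0.3, -0.6, -0.8]
opening: 0.868
grasp_force: 0.0
```

```bash
python3 look.py
```

```text
15.25 [509.92150456 -69.39966762 320.51393874] 0.8679098100052919 [ 0.26167241 -0.57854784 -0.84144613] tcp clamp [-29.79084187   0.48294724 320.51393874]
(98, 108) x -59.7..-53.7 y -11.6..9.2 z 103.2 n169
(98, 108) x -19.8..-6.2 y -13.3..5.4 z 103.7 n203
(98, 108) x 32.3..43.3 y -12.6..11.8 z 104.7 n790
(98, 108) x 72.9..81.3 y -20.5..19.1 z 102.6 n1095
(98, 108) x 89.6..118.7 y -31.4..-18.1 z 103.1 n613
(110, 117.3) x -60.7..-53.8 y -11.4..11.0 z 115.4 n317
(110, 117.3) x -19.8..-6.0 y -13.5..5.4 z 114.1 n200
(110, 117.3) x 37.1..43.7 y -11.4..11.1 z 113.4 n712
(110, 117.3) x 78.7..113.1 y -31.3..24.6 z 114.2 n2171
(117.5, 121.5) x -59.9..-54.4 y -10.2..10.7 z 118.2 n377
(117.5, 121.5) x -19.8..-3.8 y -12.6..7.5 z 120.0 n143
(117.5, 121.5) x 79.1..107.6 y -31.2..24.0 z 119.1 n1777
(122.5, 132) x -18.8..-4.9 y -11.4..10.8 z 125.8 n1453
(122.5, 132) x 90.6..119.1 y -29.6..27.5 z 126.2 n7522
```

The head relaxed about 3 mm, and the cover face reads about 90, which is home. Going to the release lever.

Call:
{"method": "apply_moves", "body": {"deltas": [{"claw": -0.74, "delta_pos": [0, 0.3, 0], "yaw": 0}, {"claw": -0.74, "delta_pos": [0, 0, 3], "yaw": 0}, {"claw": -0.74, "delta_pos": [0, 0, 2.7], "yaw": 0}, {"claw": -0.5, "delta_pos": [0, 0, 0], "yaw": 0}, {"claw": -0.2, "delta_pos": [0, 0, 0], "yaw": 0}, {"claw": 0.3, "delta_pos": [0, 0, 0], "yaw": 0}, {"claw": 0.3, "delta_pos": [0, 0, 0], "yaw": 0}], "grip_force": 30}}

```text
clock: 16.18
eef_pos: [509.7, -71.4, 264.9]
tcp_rot: [3.141, 0.001, -0.067]
contact_force: [-4.0, 3.0, 3.8]
opening: 0.57
grasp_force: 31.6
```

Call:
{"method": "apply_moves", "body": {"deltas": [{"claw": 0.3, "delta_pos": [0, 0.8, 0], "yaw": 0}, {"claw": 0.3, "delta_pos": [0, 1.2, 0], "yaw": 0}, {"claw": 0.3, "delta_pos": [0, 1.4, 0], "yaw": 0}, {"claw": 0.3, "delta_pos": [0, 1.4, 0], "yaw": 0}, {"claw": 0.3, "delta_pos": [0, 1.0, 0], "yaw": 0}, {"claw": 0.3, "delta_pos": [0, 0.4, 0], "yaw": 0}, {"claw": 0.3, "delta_pos": [0, 0, 0], "yaw": 0}]}}

```text
clock: 17.05
eef_pos: [505.5, -134.0, 264.9]
tcp_rot: [3.141, 0.0, -0.067]
contact_force: [-5.0, -2.6, 4.6]
opening: 0.576
grasp_force: 30.2
```

```bash
python3 look.py
```

```text
17.05 [ 505.52510823 -133.98481245  264.9309786 ] 0.5764701514869602 [-4.98661148 -2.57066946  4.58455978] tcp clamp [-94.52486009   0.75884251 264.9309786 ]
(98, 108) x -132.0..-112.1 y -11.5..10.2 z 103.4 n924
(98, 108) x -86.5..-58.3 y -13.3..2.9 z 103.6 n869
(98, 108) x -34.5..-23.3 y -12.7..10.7 z 104.4 n1632
(98, 108) x 6.0..14.7 y -20.4..19.3 z 102.8 n2679
(110, 117.3) x -132.0..-107.7 y -11.3..10.9 z 114.9 n1714
(110, 117.3) x -86.4..-57.6 y -13.4..2.0 z 114.0 n844
(110, 117.3) x -29.6..-23.1 y -11.5..4.3 z 113.2 n1041
(110, 117.3) x 11.5..13.8 y -19.6..19.6 z 113.6 n1899
(117.5, 121.5) x -132.5..-119.3 y -10.7..10.6 z 119.6 n366
(117.5, 121.5) x -113.3..-108.9 y -9.9..9.6 z 117.9 n178
(117.5, 121.5) x -86.4..-57.7 y -12.6..8.1 z 119.8 n591
(117.5, 121.5) x 11.9..17.2 y -5.1..20.1 z 118.5 n696
(122.5, 132) x -130.2..-119.2 y -10.7..10.2 z 128.2 n1057
(122.5, 132) x -85.3..-65.0 y -11.2..10.5 z 126.4 n3924
```

Call:
{"method": "apply_moves", "body": {"deltas": [{"claw": 0.3, "delta_pos": [0, 0.15, 0], "yaw": 0}, {"claw": 0.3, "delta_pos": [0, 0.15, 0], "yaw": 0}, {"claw": 0.3, "delta_pos": [0, 0, 0], "yaw": 0}]}}

```text
clock: 17.48
eef_pos: [505.5, -135.1, 264.8]
tcp_rot: [-3.139, 0.001, -0.068]
contact_force: [-3.2, 15.2, 6.2]
opening: 0.57
grasp_force: 39.2
```

At the rear stop with 15 N of reaction. Letting go and lifting.

Call:
{"method": "apply_moves", "body": {"deltas": [{"claw": -0.3, "delta_pos": [0, 0, 0], "yaw": 0}, {"claw": -0.7, "delta_pos": [0, -0.1, 0], "yaw": 0}, {"claw": -0.72, "delta_pos": [0, -0.1, 0], "yaw": 0}, {"claw": -0.72, "delta_pos": [0, 0, -3.0], "yaw": 0}, {"claw": -0.72, "delta_pos": [0, 0, -4.0], "yaw": 0}, {"claw": -1, "delta_pos": [0, 0, -3.0], "yaw": 0}]}}

```text
clock: 18.23
eef_pos: [506.1, -134.6, 365.7]
tcp_rot: [3.141, -0.002, -0.067]
contact_force: [0.3, -0.8, -0.9]
opening: 1.001
grasp_force: 0.0
```

```bash
python3 look.py
python3 - <<'E'
from h import *
from rig import r
plan(r.sense(),(518.5,68,363),86.35,10)
E
```

```text
18.225 [ 506.10632357 -134.59584719  365.74687775] 1.0006053734074665 [ 0.28653522 -0.7526548  -0.94151645] tcp clamp [-9.50976544e+01  1.39906787e-01  3.65746878e+02]
(98, 108) x -123.7..-117.1 y -11.5..4.6 z 103.4 n64
(98, 108) x -85.4..-71.9 y -13.2..5.6 z 103.6 n117
(98, 108) x -33.2..-22.1 y -12.6..12.0 z 104.9 n479
(98, 108) x 7.1..15.7 y -20.5..19.1 z 102.4 n638
(98, 108) x 89.2..98.0 y -30.4..25.6 z 103.1 n1171
(110, 117.3) x -123.6..-116.7 y -11.4..11.4 z 115.7 n156
(110, 117.3) x -85.3..-71.9 y -13.4..-1.7 z 114.6 n100
(110, 117.3) x -28.3..-21.8 y -11.2..11.2 z 113.5 n464
(110, 117.3) x 13.1..21.5 y -20.4..19.4 z 114.4 n532
(110, 117.3) x 89.2..91.5 y -27.6..25.9 z 113.6 n915
(117.5, 121.5) x -122.8..-117.2 y -10.3..10.8 z 118.3 n273
(117.5, 121.5) x -85.4..-69.5 y -12.4..7.9 z 119.7 n77
(117.5, 121.5) x 13.2..20.2 y -19.4..19.3 z 118.7 n646
(117.5, 121.5) x 89.2..91.8 y -20.9..26.3 z 119.4 n442
(122.5, 132) x -84.3..-70.6 y -11.3..10.9 z 125.8 n948
(122.5, 132) x 89.4..96.8 y -1.4..27.8 z 123.4 n326
rows 10 d [ 11.4 202.9  -6.3] dyaw 90.2
{"claw":C,"delta_pos":[-0.02,-2.03,0.06],"yaw":-0.157},
{"claw":C,"delta_pos":[0.30,-2.01,0.06],"yaw":-0.157},
{"claw":C,"delta_pos":[0.61,-1.94,0.06],"yaw":-0.157},
{"claw":C,"delta_pos":[0.90,-1.82,0.06],"yaw":-0.157},
{"claw":C,"delta_pos":[1.18,-1.66,0.06],"yaw":-0.157},
{"claw":C,"delta_pos":[1.42,-1.45,0.06],"yaw":-0.157},
{"claw":C,"delta_pos":[1.63,-1.21,0.06],"yaw":-0.157},
{"claw":C,"delta_pos":[1.80,-0.94,0.06],"yaw":-0.157},
{"claw":C,"delta_pos":[1.93,-0.64,0.06],"yaw":-0.157},
{"claw":C,"delta_pos":[2.00,-0.33,0.06],"yaw":-0.157},
```

Call:
{"method": "apply_moves", "body": {"deltas": [{"claw": -1, "delta_pos": [0, -2.03, 0.06], "yaw": -0.157}, {"claw": -1, "delta_pos": [0.3, -2.01, 0.06], "yaw": -0.157}, {"claw": -1, "delta_pos": [0.61, -1.94, 0.06], "yaw": -0.157}, {"claw": -1, "delta_pos": [0.9, -1.82, 0.06], "yaw": -0.157}, {"claw": -1, "delta_pos": [1.18, -1.66, 0.06], "yaw": -0.157}, {"claw": -1, "delta_pos": [1.42, -1.45, 0.06], "yaw": -0.157}, {"claw": -1, "delta_pos": [1.63, -1.21, 0.06], "yaw": -0.157}, {"claw": -1, "delta_pos": [1.8, -0.94, 0.06], "yaw": -0.157}]}}

```text
clock: 19.27
eef_pos: [515.5, 28.4, 359.2]
tcp_rot: [3.141, -0.0, 1.194]
contact_force: [0.6, 0.4, 0.8]
opening: 0.998
grasp_force: 0.0
```

Call:
{"method": "apply_moves", "body": {"deltas": [{"claw": -1, "delta_pos": [1.93, -0.64, 0.06], "yaw": -0.157}, {"claw": -1, "delta_pos": [2.0, -0.33, 0.06], "yaw": -0.157}, {"claw": -1, "delta_pos": [0, 0, 0], "yaw": 0}, {"claw": -1, "delta_pos": [0, 0, 0], "yaw": 0}]}}

```text
clock: 19.77
eef_pos: [517.8, 68.0, 357.9]
tcp_rot: [3.141, 0.0, 1.5]
contact_force: [-0.1, 0.3, 0.1]
opening: 1.005
grasp_force: 0.0
```

```bash
python3 look.py
python3 - <<'E'
from h import *
from rig import r
t=r.grab_frame("top");a=ld("top");g=r.grab_frame("scene");b=ld("scene")
B=[(66,76),(95,110),(110,117.3),(117.5,121.5),(124,132)]
for n,f in(("top0",a),("top now",t),("scene0",b),("scene now",g)):
    print(n);profile(cloud(f),f["z_map"]>0,B[1:],5)
cv2.imwrite("pics/cmp.png",np.vstack([cv2.resize(x["img"][235:305,280:480],(800,280),interpolation=cv2.INTER_CUBIC) for x in(a,t)]))
E
```

```text
19.775 [517.79925879  68.00925126 357.94117507] 1.0050121312716935 [-0.13722998  0.3375678   0.14451284] tcp clamp [107.84085951   1.368822   357.94117507]
(98, 108) x -20.7..-18.7 y -7.1..10.8 z 99.8 n48
(98, 108) x 18.4..22.3 y -19.7..20.2 z 103.0 n545
(98, 108) x 123.4..125.2 y -29.6..28.9 z 103.4 n52
(98, 108) x 147.1..148.1 y -21.5..22.1 z 102.9 n163
(110, 117.3) x 18.3..22.3 y -19.6..20.1 z 114.2 n525
(110, 117.3) x 123.5..125.1 y -29.5..28.7 z 113.9 n52
(110, 117.3) x 147.1..148.1 y -22.4..22.4 z 114.0 n133
(117.5, 121.5) x 14.6..21.7 y -19.2..19.7 z 118.9 n589
(117.5, 121.5) x 124.6..148.0 y -24.5..24.5 z 120.1 n1257
(122.5, 132) x 91.6..144.8 y -28.6..27.8 z 125.9 n8105
top0
(95, 110) x -22.0..-9.6 y -10.7..13.0 z 105.8 n38
(117.5, 121.5) x 24.6..30.1 y -18.0..20.3 z 119.8 n32
(117.5, 121.5) x 124.2..147.1 y -20.2..23.1 z 120.1 n42
(124, 132) x -74.9..-60.5 y -9.5..11.8 z 127.6 n57
(124, 132) x 125.7..145.4 y -22.0..24.1 z 125.6 n85
top now
(110, 117.3) x -29.9..-23.2 y -9.7..11.9 z 115.0 n27
(124, 132) x -84.5..-70.5 y -10.0..12.0 z 127.5 n53
(124, 132) x 132.3..145.7 y 1.3
[... 635 characters left out ...]
4.1 z 125.2 n27
scene now
(95, 110) x -128.0..-123.1 y -7.9..13.1 z 102.9 n38
(95, 110) x -88.3..-76.0 y -8.9..14.9 z 102.3 n41
(95, 110) x -35.0..-24.2 y -9.9..14.0 z 104.2 n46
(95, 110) x 5.7..15.5 y -17.2..21.0 z 102.8 n65
(95, 110) x 85.8..112.5 y -26.2..32.1 z 102.4 n97
(110, 117.3) x -32.2..-21.4 y -9.5..12.6 z 113.0 n31
(110, 117.3) x 10.2..20.6 y -17.6..19.4 z 114.4 n33
(110, 117.3) x 85.7..97.6 y -27.4..31.0 z 113.7 n48
(117.5, 121.5) x 11.0..19.3 y -18.0..20.4 z 119.0 n28
(117.5, 121.5) x 87.0..103.5 y -26.3..31.0 z 119.5 n27
(117.5, 121.5) x 126.9..147.5 y -22.6..25.9 z 120.4 n34
(124, 132) x -87.6..-73.4 y -9.5..13.3 z 126.5 n49
(124, 132) x 88.6..140.8 y -27.0..29.9 z 127.1 n212
```

View pics/cmp.png

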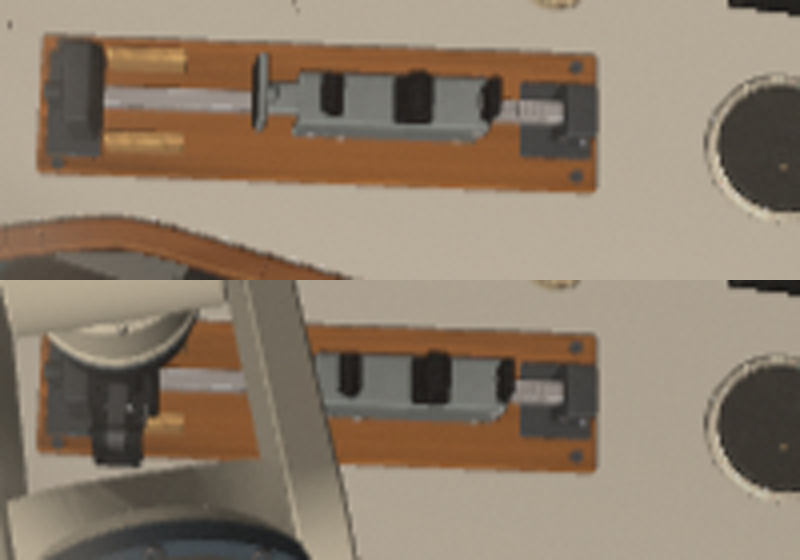

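The comparison shows the head about 10.5 mm behind its start, where it had read about 12. It probably crept 1–2 mm off the stop when the lever's spring pushed it forward as I let go. I'll redo the release, keeping the front finger against the handle while opening.

Run:
```python
from h import *
from rig import r
plan(r.sense(),(506.1,-137.5,340),-3.65,10)
```

```text
rows 10 d [ -11.7 -205.3  -18. ] dyaw -89.6
{"claw":C,"delta_pos":[-2.06,0.03,0.18],"yaw":0.156},
{"claw":C,"delta_pos":[-2.03,0.35,0.18],"yaw":0.156},
{"claw":C,"delta_pos":[-1.95,0.66,0.18],"yaw":0.156},
{"claw":C,"delta_pos":[-1.82,0.95,0.18],"yaw":0.156},
{"claw":C,"delta_pos":[-1.65,1.23,0.18],"yaw":0.156},
{"claw":C,"delta_pos":[-1.44,1.47,0.18],"yaw":0.156},
{"claw":C,"delta_pos":[-1.19,1.67,0.18],"yaw":0.156},
{"claw":C,"delta_pos":[-0.92,1.84,0.18],"yaw":0.156},
{"claw":C,"delta_pos":[-0.62,1.96,0.18],"yaw":0.156},
{"claw":C,"delta_pos":[-0.31,2.03,0.18],"yaw":0.156},
```

Call:
{"method": "apply_moves", "body": {"deltas": [{"claw": -1, "delta_pos": [-2.06, 0.03, 0.18], "yaw": 0.156}, {"claw": -1, "delta_pos": [-2.03, 0.35, 0.18], "yaw": 0.156}, {"claw": -1, "delta_pos": [-1.95, 0.66, 0.18], "yaw": 0.156}, {"claw": -1, "delta_pos": [-1.82, 0.95, 0.18], "yaw": 0.156}, {"claw": -1, "delta_pos": [-1.65, 1.23, 0.18], "yaw": 0.156}, {"claw": -1, "delta_pos": [-1.44, 1.47, 0.18], "yaw": 0.156}, {"claw": -1, "delta_pos": [-1.19, 1.67, 0.18], "yaw": 0.156}, {"claw": -1, "delta_pos": [-0.92, 1.84, 0.18], "yaw": 0.156}]}}

```text
clock: 20.92
eef_pos: [508.9, -97.2, 343.6]
tcp_rot: [3.141, -0.0, 0.248]
contact_force: [-0.6, -0.7, 0.2]
opening: 1.003
grasp_force: 0.0
```

Call:
{"method": "apply_moves", "body": {"deltas": [{"claw": -0.72, "delta_pos": [-0.62, 1.96, 0.18], "yaw": 0.156}, {"claw": -0.72, "delta_pos": [-0.31, 2.03, 0.18], "yaw": 0.156}, {"claw": -0.72, "delta_pos": [0, 0, 0], "yaw": 0}]}}

```text
clock: 21.3
eef_pos: [506.6, -138.3, 339.9]
tcp_rot: [3.141, 0.0, -0.06]
contact_force: [0.2, 0.6, 0.2]
opening: 0.861
grasp_force: 0.0
```

Call:
{"method": "apply_moves", "body": {"deltas": [{"claw": -0.72, "delta_pos": [0, 0, 3.5], "yaw": 0.004}, {"claw": -0.72, "delta_pos": [0, 0, 3.6], "yaw": 0}, {"claw": -0.72, "delta_pos": [0, 0, 0.5], "yaw": 0}, {"claw": -0.3, "delta_pos": [0, 0, 0], "yaw": 0}, {"claw": 0.3, "delta_pos": [0, 0, 0], "yaw": 0}, {"claw": 0.3, "delta_pos": [0, 0, 0], "yaw": 0}, {"claw": 0.3, "delta_pos": [0, 0, 0], "yaw": 0}]}}

```text
clock: 22.18
eef_pos: [507.3, -135.3, 265.7]
tcp_rot: [-3.139, -0.001, -0.061]
contact_force: [-0.1, 17.8, 4.8]
opening: 0.572
grasp_force: 31.9
```

```bash
python3 look.py|head -4
```

```text
22.175 [ 507.26337686 -135.2959254   265.72990312] 0.57207945159953 [-0.05155605 17.78649301  4.8498895 ] tcp clamp [-95.72265284  -1.05936747 265.72990312]
(98, 108) x -132.4..-112.4 y -12.8..9.0 z 103.4 n884
(98, 108) x -86.9..-58.9 y -13.3..4.4 z 103.6 n846
(98, 108) x -34.8..-23.4 y -12.7..10.8 z 104.3 n1582
```

Call:
{"method": "apply_moves", "body": {"deltas": [{"claw": -0.22, "delta_pos": [0, 0.2, 0], "yaw": 0}, {"claw": -0.32, "delta_pos": [0, 0.2, 0], "yaw": 0}, {"claw": -0.42, "delta_pos": [0, 0.2, 0], "yaw": 0}, {"claw": -0.54, "delta_pos": [0, 0.25, 0], "yaw": 0}, {"claw": -0.54, "delta_pos": [0, 0, 0], "yaw": 0}]}}

```text
clock: 22.85
eef_pos: [506.8, -143.7, 265.2]
tcp_rot: [-3.138, -0.001, -0.062]
contact_force: [2.3, 16.7, -1.9]
opening: 0.771
grasp_force: 8.7
```

```bash
python3 look.py
```

```text
22.85 [ 506.80889772 -143.72600333  265.15710028] 0.7711630665939672 [ 2.25667958 16.66280985 -1.92391186] tcp clamp [-104.1645636    -1.1424811   265.15710028]
(98, 108) x -148.5..-136.6 y -12.8..8.7 z 103.9 n527
(98, 108) x -126.1..-119.6 y -11.7..9.1 z 103.1 n307
(98, 108) x -86.9..-59.9 y -13.4..5.4 z 104.0 n841
(98, 108) x -34.9..-24.1 y -12.7..12.0 z 104.4 n1797
(98, 108) x 5.5..13.3 y -19.9..19.4 z 102.6 n2619
(110, 117.3) x -150.0..-136.6 y -12.9..8.7 z 113.7 n631
(110, 117.3) x -126.2..-119.3 y -11.5..10.8 z 115.3 n556
(110, 117.3) x -86.9..-58.1 y -13.4..5.4 z 114.0 n930
(110, 117.3) x -30.1..-23.6 y -11.4..8.2 z 113.1 n1143
(110, 117.3) x 11.1..13.2 y -1.0..20.6 z 112.1 n479
(117.5, 121.5) x -150.1..-136.6 y -12.9..8.8 z 119.6 n396
(117.5, 121.5) x -125.4..-119.9 y -10.4..10.8 z 118.2 n783
(117.5, 121.5) x -86.9..-58.1 y -12.8..6.4 z 119.7 n653
(122.5, 132) x -149.7..-136.6 y -13.0..8.4 z 127.0 n975
(122.5, 132) x -85.8..-60.0 y -12.6..10.4 z 126.1 n3805
```

The head is now at the rear stop with the lever free. Backing off forward and lifting.

Call:
{"method": "apply_moves", "body": {"deltas": [{"claw": -0.54, "delta_pos": [0, -0.3, 0], "yaw": 0}, {"claw": -0.6, "delta_pos": [0, -0.3, 0], "yaw": 0}, {"claw": -0.6, "delta_pos": [0, 0, 0], "yaw": 0}, {"claw": -0.6, "delta_pos": [0, 0, -3.5], "yaw": 0}, {"claw": -0.6, "delta_pos": [0, 0, -4.5], "yaw": 0}, {"claw": -1, "delta_pos": [0, 0, -2], "yaw": 0}, {"claw": -1, "delta_pos": [0, 0, 0], "yaw": 0}]}}

```text
clock: 23.78
eef_pos: [507.3, -139.9, 365.7]
tcp_rot: [3.141, -0.004, -0.061]
contact_force: [-0.1, 0.1, 0.2]
opening: 1.0
grasp_force: 0.0
```

```bash
python3 look.py
python3 - <<'E'
from h import *
from rig import r
plan(r.sense(),(519.3,70,363),86.35,10)
E
```

```text
23.775 [ 507.25283628 -139.85977733  365.74623269] 1.0003956706966752 [-0.1074044   0.10755292  0.1892457 ] tcp clamp [-100.27791827   -1.33938965  365.74623269]
(98, 108) x -126.1..-119.7 y -11.5..9.4 z 102.9 n63
(98, 108) x -87.0..-73.3 y -13.4..5.7 z 104.0 n124
(98, 108) x -34.9..-23.8 y -12.6..11.9 z 104.9 n489
(98, 108) x 5.5..13.7 y -20.4..19.3 z 102.5 n638
(98, 108) x 89.2..95.7 y -28.6..26.0 z 103.0 n1171
(110, 117.3) x -126.3..-119.4 y -11.4..11.3 z 115.7 n178
(110, 117.3) x -87.0..-73.5 y -13.3..5.9 z 114.7 n114
(110, 117.3) x -29.9..-23.4 y -11.3..11.2 z 113.4 n463
(110, 117.3) x 11.5..19.6 y -20.3..19.3 z 114.4 n547
(110, 117.3) x 89.0..91.3 y -23.9..26.2 z 113.3 n724
(117.5, 121.5) x -125.7..-120.1 y -9.9..11.2 z 118.2 n261
(117.5, 121.5) x -86.9..-71.0 y -12.6..6.8 z 120.0 n78
(117.5, 121.5) x 11.8..18.3 y -19.7..19.4 z 118.7 n635
(117.5, 121.5) x 89.2..91.2 y -0.3..26.8 z 119.4 n222
(122.5, 132) x -85.8..-72.2 y -11.3..10.9 z 125.8 n945
(122.5, 132) x 89.1..92.1 y 13.7..26.8 z 123.2 n40
rows 10 d [ 12.5 209.7  -1.4] dyaw 89.9
{"claw":C,"delta_pos":[-0.00,-2.10,0.01],"yaw":-0.157},
{"claw":C,"delta_pos":[0.32,-2.08,0.01],"yaw":-0.157},
{"claw":C,"delta_pos":[0.64,-2.00,0.01],"yaw":-0.157},
{"claw":C,"delta_pos":[0.95,-1.87,0.01],"yaw":-0.157},
{"claw":C,"delta_pos":[1.23,-1.70,0.01],"yaw":-0.157},
{"claw":C,"delta_pos":[1.48,-1.49,0.01],"yaw":-0.157},
{"claw":C,"delta_pos":[1.70,-1.24,0.01],"yaw":-0.157},
{"claw":C,"delta_pos":[1.87,-0.96,0.01],"yaw":-0.157},
{"claw":C,"delta_pos":[2.00,-0.66,0.01],"yaw":-0.157},
{"claw":C,"delta_pos":[2.07,-0.34,0.01],"yaw":-0.157},
```

Call:
{"method": "apply_moves", "body": {"deltas": [{"claw": -1, "delta_pos": [0, -2.1, 0], "yaw": -0.157}, {"claw": -1, "delta_pos": [0.32, -2.08, 0], "yaw": -0.157}, {"claw": -1, "delta_pos": [0.64, -2.0, 0], "yaw": -0.157}, {"claw": -1, "delta_pos": [0.95, -1.87, 0], "yaw": -0.157}, {"claw": -1, "delta_pos": [1.23, -1.7, 0], "yaw": -0.157}, {"claw": -1, "delta_pos": [1.48, -1.49, 0], "yaw": -0.157}, {"claw": -1, "delta_pos": [1.7, -1.24, 0], "yaw": -0.157}, {"claw": -1, "delta_pos": [1.87, -0.96, 0], "yaw": -0.157}]}}

```text
clock: 24.82
eef_pos: [516.2, 28.8, 362.4]
tcp_rot: [-3.139, 0.001, 1.2]
contact_force: [0.8, -0.2, 0.1]
opening: 0.997
grasp_force: 0.0
```

Call:
{"method": "apply_moves", "body": {"deltas": [{"claw": -1, "delta_pos": [2.0, -0.66, 0], "yaw": -0.157}, {"claw": -1, "delta_pos": [2.07, -0.34, 0], "yaw": -0.157}, {"claw": -1, "delta_pos": [0, 0, 0], "yaw": 0}, {"claw": -1, "delta_pos": [0, 0, 0], "yaw": 0}]}}

```text
clock: 25.32
eef_pos: [518.8, 69.8, 363.1]
tcp_rot: [-3.14, 0.001, 1.506]
contact_force: [1.2, -0.1, -0.0]
opening: 1.002
grasp_force: 0.0
```

```bash
python3 look.py|grep -E "tcp|122|117.5"
python3 - <<'E'
from h import *
from rig import r
s,f=pickle.load(open("last.pkl","rb"));P=cloud(f,Ttool(s)@f["T_tool_cam"]);C=clampf(P)
for lo,hi in((120,140),(126.5,140)):
    m=(f["z_map"]>0)&(P[...,2]>lo)&(P[...,2]<hi)&(C[...,0]>70)&(C[...,0]<124)&(abs(C[...,1])<45);print(rect(C,m))
t=r.grab_frame("top");T=cloud(t);m=(T[...,2]>12)&(T[...,2]<30)&(np.hypot(T[...,0]-479,T[...,1]+354)<60)&(t["z_map"]>0)
print("dish",cv2.minEnclosingCircle(T[m][:,:2].astype(np.float32)),rect(T,m))
plan(r.sense(),(519.3,70,254.5),86.35,3)
E
```

```text
25.325 [518.77220687  69.83611398 363.09638727] 1.0022404909219624 [ 1.23927992 -0.06849796 -0.0336083 ] tcp clamp [109.72595581   0.5141482  363.09638727]
(117.5, 121.5) x 13.0..19.9 y -19.2..19.8 z 118.9 n557
(117.5, 121.5) x 124.6..147.9 y -24.3..24.6 z 120.1 n1193
(122.5, 132) x 91.6..124.3 y -29.1..28.3 z 126.7 n5884
(122.5, 132) x 131.9..146.1 y -21.8..22.2 z 123.3 n1818
(((107.18684387207031, -0.3685455322265625), (62.188499450683594, 33.616455078125), 89.96272277832031), 5770, np.float64(126.8))
(((110.55635833740234, -0.4899444580078125), (58.613101959228516, 26.876924514770508), 89.95021057128906), 3745, np.float64(127.8))
dish ((478.9095153808594, -353.8805236816406), 48.48679733276367) (((478.95770263671875, -353.48626708984375), (96.08544158935547, 91.9417953491211), 88.63050842285156), 1038, np.float64(18.0))
rows 3 d [   0.4    0.4 -109. ] dyaw 0.0
{"claw":C,"delta_pos":[0.01,0.01,3.63],"yaw":-0.000},
{"claw":C,"delta_pos":[0.01,0.01,3.63],"yaw":-0.000},
{"claw":C,"delta_pos":[0.01,0.01,3.63],"yaw":-0.000},
```

Call:
{"method": "apply_moves", "body": {"deltas": [{"claw": -1, "delta_pos": [0, 0.09, 4], "yaw": 0}, {"claw": -1, "delta_pos": [0, 0, 4.5], "yaw": 0}, {"claw": -1, "delta_pos": [0, 0, 2.4], "yaw": 0}, {"claw": 0, "delta_pos": [0, 0, 0], "yaw": 0}, {"claw": 1, "delta_pos": [0, 0, 0], "yaw": 0}, {"claw": 1, "delta_pos": [0, 0, 0], "yaw": 0}, {"claw": 1, "delta_pos": [0, 0, 0], "yaw": 0}], "grip_force": 40}}

```text
clock: 26.3
eef_pos: [520.0, 69.7, 255.7]
tcp_rot: [3.141, 0.001, 1.509]
contact_force: [-0.6, -5.9, -1.0]
opening: 0.72
grasp_force: 45.8
```

Call:
{"method": "apply_moves", "body": {"deltas": [{"claw": 1, "delta_pos": [-0.15, 0, -1], "yaw": 0}, {"claw": 1, "delta_pos": [-0.2, 0, -3], "yaw": 0}, {"claw": 1, "delta_pos": [0, 0, -4], "yaw": 0}, {"claw": 1, "delta_pos": [0, 0, -2.5], "yaw": 0}, {"claw": 1, "delta_pos": [0, 0, 0], "yaw": 0}]}}

```text
clock: 26.92
eef_pos: [520.5, 66.9, 362.8]
tcp_rot: [3.136, -0.001, 1.509]
contact_force: [-0.4, -0.0, -3.7]
opening: 0.721
grasp_force: 46.2
```

```bash
python3 look.py | head -1
python3 - <<'E'
from h import *
from rig import r
s,f=pickle.load(open("last.pkl","rb"));Q=cloud(f,f["T_tool_cam"]);d=Q[272:310,285:365].reshape(-1,3);print("dial tool", np.percentile(d,[5,50,95],axis=0).round(1))
s=r.sense();plan(s,(479.5,-353,s["eef_pos"][2]),56,None)
E
```

```text
26.925 [520.52927849  66.92063762 362.81960293] 0.7210024076708579 [-0.44094187 -0.04371683 -3.7263523 ] tcp clamp [106.92825105  -1.42496271 362.81960293]
dial tool [[ 15.5 -11.6 138.9]
 [ 15.9   0.5 151.8]
 [ 16.4  12.9 168. ]]
rows 8 d [ -40.4 -419.8    0. ] dyaw -30.5
{"claw":C,"delta_pos":[-5.27,-0.18,-0.00],"yaw":0.066},
{"claw":C,"delta_pos":[-5.27,0.17,-0.00],"yaw":0.066},
{"claw":C,"delta_pos":[-5.25,0.52,-0.00],"yaw":0.066},
{"claw":C,"delta_pos":[-5.20,0.87,-0.00],"yaw":0.066},
{"claw":C,"delta_pos":[-5.13,1.21,-0.00],"yaw":0.066},
{"claw":C,"delta_pos":[-5.04,1.55,-0.00],"yaw":0.066},
{"claw":C,"delta_pos":[-4.93,1.88,-0.00],"yaw":0.066},
{"claw":C,"delta_pos":[-4.79,2.20,-0.00],"yaw":0.066},
```

Call:
{"method": "apply_moves", "body": {"deltas": [{"claw": 1, "delta_pos": [-3.3, -0.1, 0], "yaw": 0.05}, {"claw": 1, "delta_pos": [-5.2, 0, 0], "yaw": 0.06}, {"claw": 1, "delta_pos": [-5.27, 0.3, 0], "yaw": 0.066}, {"claw": 1, "delta_pos": [-5.25, 0.65, 0], "yaw": 0.066}, {"claw": 1, "delta_pos": [-5.2, 1.0, 0], "yaw": 0.066}, {"claw": 1, "delta_pos": [-5.1, 1.35, 0], "yaw": 0.066}, {"claw": 1, "delta_pos": [-4.9, 1.7, 0], "yaw": 0.066}, {"claw": 1, "delta_pos": [-4.3, 1.8, 0], "yaw": 0.06}]}}

```text
clock: 27.98
eef_pos: [475.9, -327.4, 358.4]
tcp_rot: [-3.14, -0.0, 1.006]
contact_force: [0.4, 0.5, -2.7]
opening: 0.72
grasp_force: 45.9
```

Call:
{"method": "apply_moves", "body": {"deltas": [{"claw": 1, "delta_pos": [-2.2, 1.0, 0], "yaw": 0.03}, {"claw": 1, "delta_pos": [0, 0, 0], "yaw": 0}, {"claw": 1, "delta_pos": [0, 0, 0], "yaw": 0}]}}

```text
clock: 28.35
eef_pos: [473.4, -348.7, 359.2]
tcp_rot: [-3.14, -0.001, 0.98]
contact_force: [-0.4, -0.2, -2.1]
opening: 0.721
grasp_force: 45.9
```

Run:
```python
from h import *
from rig import r
s=r.sense();f=r.grab_frame("wrist");P=cloud(f,Ttool(s)@f["T_tool_cam"]);print(s["clock"],s["eef_pos"],np.degrees(s["tcp_rot"]),s["opening"])
m=(f["z_map"]>0)&(P[...,2]>11)&(P[...,2]<26)&(np.hypot(P[...,0]-479.5,P[...,1]+353.5)<58)
q=P[m];print(len(q),np.median(q[:,2]))
rr=np.hypot(q[:,0]-479.5,q[:,1]+353.5);e=q[rr>43]
x=np.linalg.lstsq(np.c_[2*e[:,:2],np.ones(len(e))],(e[:,:2]**2).sum(1),rcond=None)[0];print("circle",x[:2],np.sqrt(x[2]+x[0]**2+x[1]**2),cv2.minEnclosingCircle(q[:,:2].astype(np.float32)))
plan(s,(479.7,-353.4,s["eef_pos"][2]),np.degrees(s["tcp_rot"][2]),1)
cv2.imwrite("pics/w5.png",f["img"])
```

```text
28.35 [ 473.3594304  -348.72333276  359.23560058] [-1.79903934e+02 -3.62322857e-02  5.61261377e+01] 0.7208531183093472
9488 16.478881217792917
circle [ 479.50784146 -353.24135865] 45.2220956108473 ((479.1877136230469, -353.70068359375), 47.932376861572266)
rows 1 d [ 6.3 -4.7  0. ] dyaw 0.0
{"claw":C,"delta_pos":[-0.03,0.79,-0.00],"yaw":-0.000},
```

View pics/w5.png

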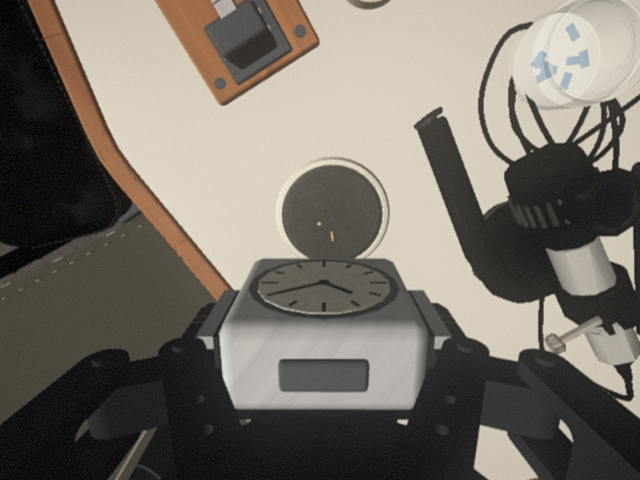

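The wrist view shows the closed clock in the grip, dial at (323,290), and the dish at (332,210) clear behind it. Lowering into the dish centre.

Call:
{"method": "apply_moves", "body": {"deltas": [{"claw": 1, "delta_pos": [-0.03, 0.77, 3], "yaw": 0}, {"claw": 1, "delta_pos": [0, 0, 4.5], "yaw": 0}, {"claw": 1, "delta_pos": [0, 0, 4.5], "yaw": 0}, {"claw": 1, "delta_pos": [0, 0, 2.3], "yaw": 0}, {"claw": 1, "delta_pos": [0, 0, 0.5], "yaw": 0}, {"claw": 1, "delta_pos": [0, 0, 0], "yaw": 0}]}}

```text
clock: 29.15
eef_pos: [480.2, -353.8, 212.5]
tcp_rot: [3.141, -0.0, 0.98]
contact_force: [0.1, -0.1, -2.6]
opening: 0.722
grasp_force: 45.7
```

Call:
{"method": "apply_moves", "body": {"deltas": [{"claw": 1, "delta_pos": [0, 0, 0.1], "yaw": 0}, {"claw": 1, "delta_pos": [0, 0, 0.1], "yaw": 0}, {"claw": 1, "delta_pos": [0, 0, 0], "yaw": 0}]}}

```text
clock: 29.52
eef_pos: [479.7, -354.4, 210.5]
tcp_rot: [3.141, 0.0, 0.979]
contact_force: [-0.2, -0.6, -3.0]
opening: 0.717
grasp_force: 45.7
```

Call:
{"method": "apply_moves", "body": {"deltas": [{"claw": 1, "delta_pos": [0.04, 0, 0.1], "yaw": 0}, {"claw": 1, "delta_pos": [0, 0, 0.1], "yaw": 0}, {"claw": 1, "delta_pos": [0, 0, 0], "yaw": 0}]}}

```text
clock: 29.9
eef_pos: [479.8, -354.0, 207.8]
tcp_rot: [-3.141, -0.0, 0.979]
contact_force: [-0.0, -0.2, -2.4]
opening: 0.717
grasp_force: 45.7
```

Call:
{"method": "apply_moves", "body": {"deltas": [{"claw": 1, "delta_pos": [0, 0, 0.06], "yaw": 0}, {"claw": 1, "delta_pos": [0, 0, 0], "yaw": 0}]}}

```text
clock: 30.15
eef_pos: [479.9, -354.0, 207.5]
tcp_rot: [-3.142, 0.0, 0.979]
contact_force: [0.2, 0.4, -1.3]
opening: 0.722
grasp_force: 45.9
```

Call:
{"method": "apply_moves", "body": {"deltas": [{"claw": 1, "delta_pos": [0, 0, 0.06], "yaw": 0}, {"claw": 1, "delta_pos": [0, 0, 0], "yaw": 0}]}}

```text
clock: 30.4
eef_pos: [479.9, -354.0, 207.4]
tcp_rot: [3.142, 0.0, 0.979]
contact_force: [-1.7, 2.0, 6.4]
opening: 0.726
grasp_force: 47.0
```

Contact with the dish. Opening gently, lifting straight up, then checking.

Call:
{"method": "apply_moves", "body": {"deltas": [{"claw": 0.2, "delta_pos": [0, 0, 0], "yaw": 0}, {"claw": -0.6, "delta_pos": [0, 0, 0], "yaw": 0}, {"claw": -1, "delta_pos": [0, 0, 0], "yaw": 0}, {"claw": -1, "delta_pos": [0, 0, 0], "yaw": 0}, {"claw": -1, "delta_pos": [0, 0, -3], "yaw": 0}, {"claw": -1, "delta_pos": [0, 0, -5], "yaw": 0}, {"claw": -1, "delta_pos": [0, 0, -5], "yaw": 0}, {"claw": -1, "delta_pos": [-2.0, 0, -2], "yaw": 0}]}}

```text
clock: 31.4
eef_pos: [469.6, -370.6, 360.1]
tcp_rot: [3.137, 0.0, 0.98]
contact_force: [-0.0, -0.5, -0.5]
opening: 1.0
grasp_force: 0.0
```

Run:
```python
from h import *
from rig import r
s=r.sense();f=r.grab_frame("wrist");P=cloud(f,Ttool(s)@f["T_tool_cam"]);print(s["clock"],s["eef_pos"])
m=(f["z_map"]>0)&(P[...,2]>70)&(P[...,2]<95)&(np.hypot(P[...,0]-479.5,P[...,1]+353.5)<60);print("clock",rect(P,m))
g=r.grab_frame("scene");profile(cloud(g),g["z_map"]>0,[(95,110),(117.5,121.5),(124,132)],5)
a=cv2.resize(f["img"],(400,300));b=cv2.resize(g["img"][180:430,220:470],(400,400),interpolation=cv2.INTER_CUBIC)
o=np.zeros((400,800,3),np.uint8);o[:300,:400]=a;o[:,400:]=b;cv2.imwrite("pics/end.png",o)
```

```text
31.4 [ 469.6038215  -370.58065754  360.0901972 ]
clock (((479.6861267089844, -355.569580078125), (35.02729797363281, 62.03719711303711), 56.53948211669922), 4632, np.float64(78.8))
(95, 110) x -129.3..-124.2 y -9.5..13.5 z 103.3 n39
(95, 110) x -89.1..-77.0 y -12.5..14.9 z 102.1 n46
(95, 110) x -36.5..-23.8 y -9.5..14.7 z 103.9 n48
(95, 110) x 4.0..14.4 y -15.2..21.6 z 102.0 n66
(124, 132) x -87.7..-73.5 y -7.8..12.3 z 126.9 n40
```

View pics/end.png

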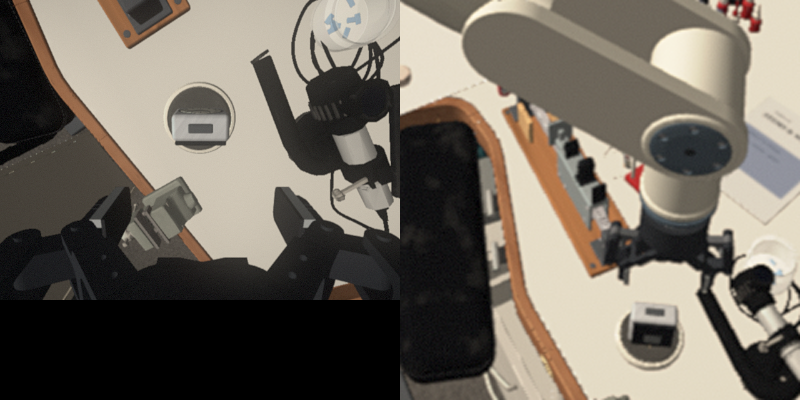

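The picture shows the clock upright in the dish at (200,127) in the left half. It measures 35 mm deep, so it's closed, and it sits within about 2 mm of the dish centre. Handing in.

```bash
python3 -c "
from rig import r
print(r.sign_off())"
```

```text
the job is handed in; nothing more can be done
None
```

The job is handed in at about 31 s: the clock's back is pressed fully home, the clamp head is at its rear stop with the lever released, and the closed clock stands upright within about 2 mm of the dish's centre. The head had crept 1–2 mm off its stop on the first release, so I squeezed the lever and slid it back a second time before lifting the clock.

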